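# Drive home the carrier tongues and pack the tray

### The job

Prepare and pack every carrier on the bench: push one end of it straight against the nose of the bent bracket until the tongue is driven right in (end face up to the bracket), turn the carrier end for end and do the other tongue, then lay the carrier in the blue tray, web up, flat on the floor. When all are in, lay the wooden cover squarely on the tray's rim and press it down firmly so that it sits level; do not knock over the bottle or the cup.

Things in the scene. Friction and masses are not known exactly. Their poses are not given: they have to be found in the camera images.
- carrier_a: aluminium carrier (two or three of three alike are present), an upside-down T: flat foot 90 long (its x) x 42 wide (y) x 14 high, with an upright web 60 long x 12 thick x 22 high along the middle of the foot, 36 high in all, about 150 g. Grip it by the web. At each end of the foot a slot 18 wide and 20 deep, open above and below, holds a black sliding tongue. Origin: centre of the underside, z up.
- a_front (a joint): how far (m) the black tongue in the +x end of carrier_a has been driven into its slot: at 0 it stands 5 mm out of the end face, at 0.005 it is flush, at 0.012 the stop's nose is in as far as it goes (7 mm inside the end face); 0.013 is its limit. Slides stiffly (about 4 N) and stays where it is left. Tongue 16 wide, from 3 to 12 above the carrier's underside.
- a_back (a joint): how far (m) the black tongue in the -x end of carrier_a has been driven into its slot: at 0 it stands 5 mm out of the end face, at 0.005 it is flush, at 0.012 the stop's nose is in as far as it goes (7 mm inside the end face); 0.013 is its limit. Slides stiffly (about 4 N) and stays where it is left. Tongue 16 wide, from 3 to 12 above the carrier's underside.
- carrier_b: aluminium carrier (two or three of three alike are present), an upside-down T: flat foot 90 long (its x) x 42 wide (y) x 14 high, with an upright web 60 long x 12 thick x 22 high along the middle of the foot, 36 high in all, about 150 g. Grip it by the web. At each end of the foot a slot 18 wide and 20 deep, open above and below, holds a black sliding tongue. Origin: centre of the underside, z up.
- b_front (a joint): how far (m) the black tongue in the +x end of carrier_b has been driven into its slot: at 0 it stands 5 mm out of the end face, at 0.005 it is flush, at 0.012 the stop's nose is in as far as it goes (7 mm inside the end face); 0.013 is its limit. Slides stiffly (about 4 N) and stays where it is left. Tongue 16 wide, from 3 to 12 above the carrier's underside.
- b_back (a joint): how far (m) the black tongue in the -x end of carrier_b has been driven into its slot: at 0 it stands 5 mm out of the end face, at 0.005 it is flush, at 0.012 the stop's nose is in as far as it goes (7 mm inside the end face); 0.013 is its limit. Slides stiffly (about 4 N) and stays where it is left. Tongue 16 wide, from 3 to 12 above the carrier's underside.
- carrier_c: aluminium carrier (two or three of three alike are present), an upside-down T: flat foot 90 long (its x) x 42 wide (y) x 14 high, with an upright web 60 long x 12 thick x 22 high along the middle of the foot, 36 high in all, about 150 g. Grip it by the web. At each end of the foot a slot 18 wide and 20 deep, open above and below, holds a black sliding tongue. Origin: centre of the underside, z up.
- c_front (a joint): how far (m) the black tongue in the +x end of carrier_c has been driven into its slot: at 0 it stands 5 mm out of the end face, at 0.005 it is flush, at 0.012 the stop's nose is in as far as it goes (7 mm inside the end face); 0.013 is its limit. Slides stiffly (about 4 N) and stays where it is left. Tongue 16 wide, from 3 to 12 above the carrier's underside.
- c_back (a joint): how far (m) the black tongue in the -x end of carrier_c has been driven into its slot: at 0 it stands 5 mm out of the end face, at 0.005 it is flush, at 0.012 the stop's nose is in as far as it goes (7 mm inside the end face); 0.013 is its limit. Slides stiffly (about 4 N) and stays where it is left. Tongue 16 wide, from 3 to 12 above the carrier's underside.
- stop: bent steel bracket screwed to the bench: upright plate 100 wide (y), 45 high, 6 thick, with its foot behind it; a nose 8 wide, from 1 to 13 above the bench, stands 7 out of the middle of the plate's front face. Origin: on the bench at the middle of the front face; the nose points along -x of the bracket, so carriers are pushed along its +x.
- stop_nose (a point): middle of the tip of the bracket's nose, 7 in front of the plate and 8.5 above the bench; same axes as the bracket
- tray: open blue packing tray fixed to the bench, outside 130 (x) x 170 (y) x 44 high, walls 6 thick, inner floor 6 above the bench. Origin: centre of its underside. Carriers lie in it side by side, along its x, 50 apart, webs up; the rim is flat, so the cover rests on it with 8 to spare all round.
- cover: loose wooden cover for the tray: board 146 (x) x 186 (y) x 6 thick with a grip bar 16 thick (x), 80 long (y), 30 high on its middle (36 high in all), 250 g. Origin: centre of its underside.
- spray_bottle: white bottle 60 across, 150 high, a bystander; origin at the centre of its underside, z up
- pencil_cup: dark steel cup 72 across, 90 high, a bystander; origin at the centre of its underside, z up

How it is judged:
By the outcome, as a careful person would: the job done as asked, in the order asked, and still so for the second after the job is handed in, with the robot touching nothing.
Of carrier_a, carrier_b, carrier_c only 2 to 3 are there at a start; the rules pass over those that are not, and their reading is None.
At some moment in a run one of carrier_a, carrier_b, carrier_c may be knocked a few centimetres aside while the robot is not near it.
Once in a run the grip may slacken for a moment while it holds something.
It also fails if it takes over 210 s, if anything falls off the work surface, if the arm or the gripper's body presses on something with over 40 N, if the wrist force passes 120 N, or if a joint passes its speed limit or range.

### The arm

A 6-joint arm with a two-finger parallel gripper is mounted at the origin on the work surface. World frame = base frame: x ahead of the robot, y to its left, z up, the work surface at z = 0. Lengths are in mm, angles in rad, forces in N, time in s.
With the tool pointing down it reaches from about 400 to 925 mm from the base axis. Payload 12.5 kg.
Tool frame: the origin (TCP) lies at the very end of the fingers, on their centre line; the grasp point (between the pads) lies behind it (env.grip_depth is the z of the grasp point in the tool frame, in mm); z points along the fingers, y is the line along which they close (so a half turn about z gives the same grasp; the last joint's range is limited). The gripper opens to 95 mm and grips with 3 to 60 N. Pads are 20 mm wide; open, the fingers measure 119 mm over their backs; the gripper's body (75 mm by 180 mm) begins 59 mm behind the grasp point.
Start: joints at [-0.106, 0.491, 1.559, -0, 1.092, -0.106], TCP at [625.017, 0.021, 214.661] pointing down, gripper open.
Joint ranges: [-3.1, 3.1], [-0.84, 2.19], [0.05, 2.79], [-1.13, 4.28], [0.06, 2.93], [-2.69, 2.69]. Speed limits (rad/s): [2.22, 2.22, 2.79, 3.14, 3.14, 3.14].

### API

Orientations are given as [roll, pitch, yaw] about the fixed x, y, z axes, in that order (R = Rz(yaw) Ry(pitch) Rx(roll)).
In Python, from cell import env, optics gives the robot as it stands.
- The arm moves only by the tool step_arm, never from a script. Its argument "moves" is a list of rows, each an object of numbers: "tx", "ty", "tz": the shift along the tool's x, y, z in mm; "roll": the turn about the tool's z in rad. In form: [{"tx": .., "ty": .., "tz": .., "roll": ..}, ...]. A call has 1 to 12 rows; each row is the pose to reach, as a shift and turn from the pose commanded when the call began, along the tool's axes at that moment; what a row does not reach only later rows make up. A row lasts 1/12 s, in which the tool goes at most 41.7 mm and 7.16 degrees, less where a joint would pass 70% of its speed; a pose out of reach is approached as far as the arm can. A call with a gripper value outside its range is refused whole. "grip" is the finger opening in mm, from 0 to 95.1, set as the call begins (left out, the last holds). The fingers move at their own pace and stop on an object; the grip force is fixed at half the most. Time passes only in rows, so rows that repeat a pose let the fingers close. It gives the time, the measured TCP pose, the force, the opening and the grip force at its end, in the units of the state.
- env.state(): the state, without advancing time (a new reading comes with each control period).
- optics.read_camera(name): name is "scene" or "side" or "wrist"; returns a dict with "pixels" (400x640x3 uint8, blue, green, red), "mtx" (3x3 intrinsics, pixels), "view" (4x4, takes a point from world to camera coordinates). Camera axes: x right, y down, z forward; pixel columns grow to the right and rows downward; lengths in mm; the calibration is good to about 2 mm. The wrist camera is an equidistant fisheye: a pixel r from the principal point sees the ray r / f radians off the axis. A picture is of the moment at which its call begins. There is no depth.
- env.job_done(): hands the job in; it is judged then, once.
The state is a dict: "t": time; "joints": joint angles; "qvel": joint speeds; "tau": joint torques, N m; "eef_pos": TCP position; "tcp_rot": TCP orientation; "ft_force": force on the tool from outside, world axes, zero at the start; "moment": the same for the moment, N m; "opening": opening from 0.0 (shut) to 1.0 (fully open); "grip_force": force on a finger pad.
Only numpy, scipy, OpenCV 4.12 (cv2) and the standard library are available. Lean on these libraries where they do the work, as an engineer would, in place of code of your own. Each camera call takes 0.05 s, during which the arm holds its last target. There are 200 camera calls.

## Working session

There is one attempt and no reset: what is moved stays moved. The work goes in short steps, Python scripts to look and compute and a tool call to move; the robot and the scene stay as the last step left them, time stands still between calls to the robot, and variables do not carry over. Pictures are saved under pics/ and viewed, at most 14 in all, crops included, and the job is handed in when it is done.

Besides the shell and the picture viewer there is one more tool, called after "Emit:" as a command line: name --argument value ..., lists and objects as JSON in quotes. step_arm: Moves the arm, as the interface text tells. Its arguments: {"type":"object","properties":{"moves":{"type":"array"},"grip":{"type":"number"}},"required":["moves"]}

```bash
ls; mkdir -p pics; python3 - <<'E'
from cell import env, optics
import cv2
print(env.state(), env.grip_depth)
for n in ["scene","side","wrist"]:
    d=optics.read_camera(n); cv2.imwrite(f"pics/{n}0.png",d["pixels"]); print(n,d["mtx"].round(1).tolist(),d["view"].round(4).tolist())
E
```

```text
pics
{'t': 0.0, 'joints': array([-1.05591343e-01,  4.91549465e-01,  1.55949604e+00,  2.33839649e-05,
        1.09168444e+00, -1.05601813e-01]), 'qvel': array([-0.00098461, -0.00074567, -0.00074268, -0.0001181 , -0.00130161,
        0.00036908]), 'tau': array([-9.52334158e-04, -6.12640929e+01, -2.58175153e+01,  6.92750537e-02,
        4.83079045e-02, -1.38641695e-05]), 'eef_pos': array([6.24737417e+02, 6.16368243e-02, 2.14051975e+02]), 'tcp_rot': array([-3.14046388e+00, -1.40500053e-04,  1.57079593e+00]), 'ft_force': array([0.58414677, 0.78902464, 0.61871558]), 'moment': array([ 0.03065538,  0.06001683, -0.00127079]), 'grip_force': 0.0, 'opening': 0.9981964717712567} -18.8
scene [[395.9, 0.0, 319.8], [0.0, 395.9, 193.5], [0.0, 0.0, 1.0]] [[-0.1942, 0.981, -0.0027, 95.0238], [0.6787, 0.1323, -0.7224, -338.6291], [-0.7083, -0.1421, -0.6915, 1327.8321], [0.0, 0.0, 0.0, 1.0]]
side [[369.8, 0.0, 321.5], [0.0, 369.8, 204.0], [0.0, 0.0, 1.0]] [[0.9357, -0.3527, -0.0093, -535.5365], [-0.2788, -0.7228, -0.6323, 191.9198], [0.2163, 0.5943, -0.7746, 842.5571], [0.0, 0.0, 0.0, 1.0]]
wrist [[309.7, 0.0, 322.1], [0.0, 309.7, 194.4], [0.0, 0.0, 1.0]] [[1.0, 0.0002, -0.0016, -623.991], [0.0006, -0.9662, 0.2578, -28.9903], [-0.0015, -0.2578, -0.9662, 391.3431], [0.0, 0.0, 0.0, 1.0]]
```

View pics/scene0.png

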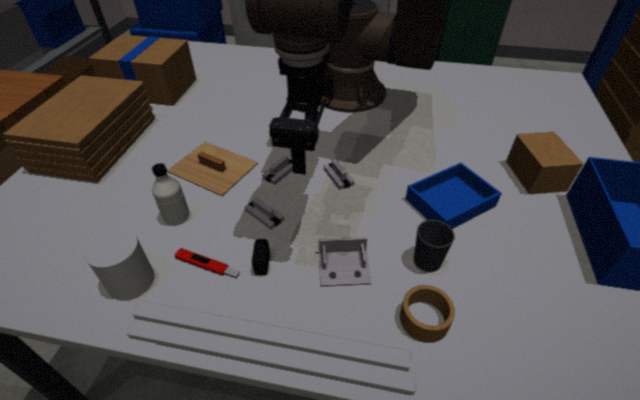

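View pics/side0.png

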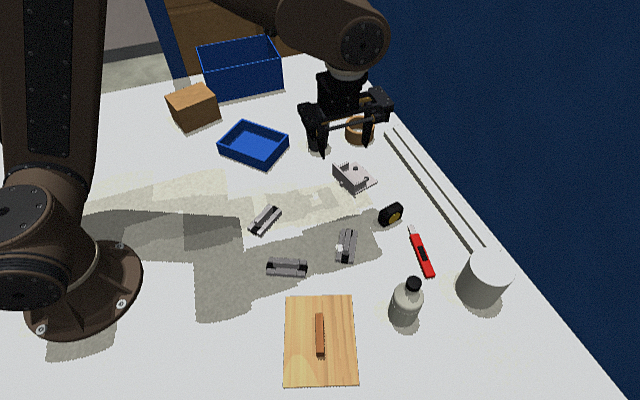

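View pics/wrist0.png

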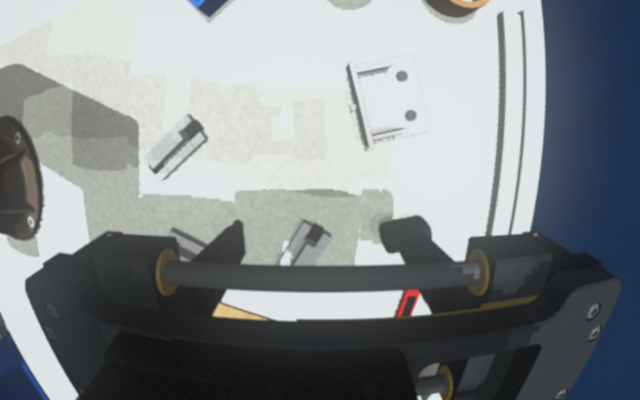

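The views show three carriers: scene (280,170), (338,175), (264,213). The bracket is at (343,262), the tray at (453,195), the cover at (213,167), the bottle at (170,195) and the cup at (433,245).

```bash
cat > h.py <<'E'
import numpy as np, cv2
from cell import env, optics
def cam(n): return optics.read_camera(n)
def proj(d,n,P):
    P=np.atleast_2d(np.asarray(P,float)); V=d["view"]; c=P@V[:3,:3].T+V[:3,3]; K=d["mtx"]
    if n=="wrist":
        r=np.hypot(c[:,0],c[:,1]); th=np.arctan2(r,c[:,2]); s=th/np.maximum(r,1e-9)
        u=c[:,0]*s; v=c[:,1]*s
    else: u=c[:,0]/c[:,2]; v=c[:,1]/c[:,2]
    return np.c_[K[0,0]*u+K[0,2],K[1,1]*v+K[1,2]]
def unproj(d,n,p,z):
    p=np.atleast_2d(np.asarray(p,float)); K=d["mtx"]; V=d["view"]
    u=(p[:,0]-K[0,2])/K[0,0]; v=(p[:,1]-K[1,2])/K[1,1]
    if n=="wrist":
        r=np.hypot(u,v); s=np.sin(r)/np.maximum(r,1e-9); ray=np.c_[u*s,v*s,np.cos(r)]
    else: ray=np.c_[u,v,np.ones(len(u))]
    ray=ray@V[:3,:3]; C=-V[:3,:3].T@V[:3,3]
    t=(z-C[2])/ray[:,2]; return C+ray*t[:,None]
def box(x0,x1,y0,y1,z0,z1):
    v=np.array([[x,y,z] for x in(x0,x1) for y in(y0,y1) for z in(z0,z1)],float)
    E=[(i,j) for i in range(8) for j in range(i+1,8) if bin(i^j).count('1')==1]
    return v,E
CAR=[box(-45,45,-21,21,0,14),box(-30,30,-6,6,14,36)]
STOP=[box(0,6,-50,50,0,45),box(-7,0,-4,4,1,13)]
TRAY=[box(-65,65,-85,85,0,44),box(-59,59,-79,79,6,44)]
COVER=[box(-73,73,-93,93,0,6),box(-8,8,-40,40,6,36)]
def place(P,x,y,yaw,z=0):
    c,s=np.cos(yaw),np.sin(yaw); return P@np.array([[c,s,0],[-s,c,0],[0,0,1]])+[x,y,z]
def draw(img,d,n,M,pose,col,S=1,off=(0,0)):
    for v,E in M:
        q=(proj(d,n,place(v,*pose))-off)*S
        for i,j in E: cv2.line(img,tuple(np.round(q[i]*8).astype(int).tolist()),tuple(np.round(q[j]*8).astype(int).tolist()),col,1,cv2.LINE_AA,3)
def crop(d,x,y,w,h,S): return cv2.resize(d["pixels"][y:y+h,x:x+w],None,fx=S,fy=S,interpolation=cv2.INTER_CUBIC)
E
python3 - <<'E'
from h import *
d=cam("side");w=cam("wrist");s=cam("scene")
for n,D,L in (("scene",s,[(280,169),(338,175),(264,213)]),("side",d,[(287,267),(265,220),(347,246)]),("wrist",w,[(178,147),(307,242),(180,240)])):
    print(n,unproj(D,n,L,14)[:,:2].round().tolist())
print("stop nose",unproj(w,"wrist",[(352,105)],8)[:,:2].round(),"stop",unproj(d,"side",[(354,176)],0)[:,:2].round())
print("cover",unproj(d,"side",[(286,296),(352,295),(358,386),(283,388),(320,335)],6)[:,:2].round().tolist())
print("tray",unproj(d,"side",[(248,120),(289,146),(263,170),(217,142)],44)[:,:2].round().tolist())
print("bottle,cup",unproj(d,"side",[(404,318)],0)[:,:2].round().tolist(),unproj(s,"scene",[(170,215),(431,262)],0)[:,:2].round().tolist())
a=crop(d,235,195,130,90,3); b=crop(w,140,50,300,210,2); c=crop(s,240,150,120,85,3)
out=np.zeros((600,800,3),np.uint8)
out[:270,:390]=a; out[:255,400:760]=c; 
b=b[:330]; out[270:600,:600]=b
cv2.imwrite("pics/m1.png",out)
E
```

```text
scene [[443.0, -114.0], [438.0, 37.0], [601.0, -108.0]]
side [[442.0, -119.0], [430.0, 31.0], [594.0, -116.0]]
wrist [[438.0, 37.0], [604.0, -90.0], [424.0, -92.0]]
stop nose [[660.  84.]] stop [[710. 102.]]
cover [[419.0, -184.0], [557.0, -233.0], [493.0, -408.0], [358.0, -361.0], [459.0, -291.0]]
tray [[480.0, 404.0], [563.0, 243.0], [467.0, 176.0], [371.0, 336.0]]
bottle,cup [[641.0, -319.0]] [[637.0, -327.0], [657.0, 269.0]]
```

View pics/m1.png

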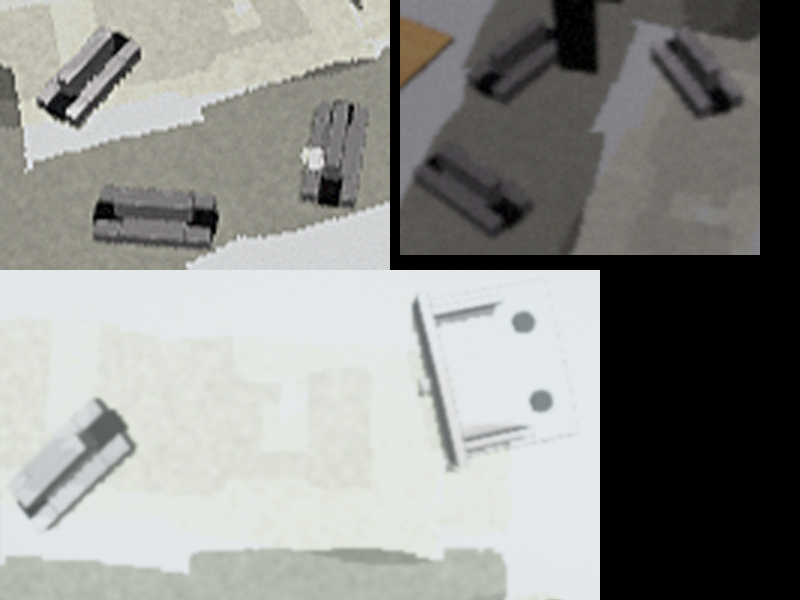

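The montage shows the carriers' web and foot outlines and the bracket's plate edge in the wrist view, from about (350,63) to (367,146). Next I'll fit poses from these points and overlay them.

```bash
cat >> h.py <<'E'
from scipy.optimize import least_squares
def fit(obs,x0,z=0):
    # obs: (d,n,model pt,pixel)
    f=lambda p: np.concatenate([(proj(d,n,place(np.array([m],float),*p,z))[0]-px) for d,n,m,px in obs])
    r=least_squares(f,x0,loss="soft_l1"); return r.x, np.sqrt(np.mean(r.fun**2)*2) if 0 else np.abs(r.fun).max()
E
python3 - <<'E'
from h import *
import json
s=cam("scene");d=cam("side");w=cam("wrist")
W=lambda X,Y:(140+X/2,50+(Y-270)/2); A=lambda X,Y:(235+X/3,195+Y/3)
P={}
P["stop"]=fit([(w,"wrist",(0,50,45),W(417,296)),(w,"wrist",(0,-50,45),W(457,465)),(w,"wrist",(-7,0,8),W(420,387))],[667,85,.2])
def car(D,n,c,x0): return fit([(D,n,m,p) for m,p in zip([(45,21,14),(45,-21,14),(-45,-21,14),(-45,21,14)],c)],x0)
P["k1"]=car(d,"side",[A(215,193),A(215,232),A(95,232),A(97,193)],[442,-116,-.3])
P["k2"]=car(w,"wrist",[W(97,398),W(135,440),W(45,526),W(10,490)],[438,37,.7])
P["k3"]=car(d,"side",[A(320,102),A(366,102),A(354,200),A(302,196)],[594,-112,1.])
P["tray"]=fit([(d,"side",m,p) for m,p in zip([(65,85,44),(65,-85,44),(-65,-85,44),(-65,85,44)],[(248,120),(289,146),(263,170),(217,142)])]+
 [(s,"scene",m,p) for m,p in zip([(65,-85,44),(-65,-85,44),(-65,85,44),(65,85,44)],[(448,221),(407,192),(459,165),(500,192)])],[470,290,.56])
P["cover"]=fit([(d,"side",m,p) for m,p in zip([(-73,93,6),(73,93,6),(73,-93,6),(-73,-93,6)],[(286,296),(352,295),(358,386),(283,388)])]+
 [(s,"scene",m,p) for m,p in zip([(-73,93,6),(73,93,6),(73,-93,6),(-73,-93,6)],[(257,161),(222,192),(168,168),(209,144)])],[457,-296,-.35])
for k,v in P.items(): print(k,v[0].round(3).tolist(),round(v[1],2))
json.dump({k:v[0].tolist() for k,v in P.items()},open("p.json","w"))
M={"s":STOP,"k":CAR,"t":TRAY,"c":COVER}
out=np.zeros((600,800,3),np.uint8)
def put(D,n,x,y,cw,ch,S,ox,oy):
    im=crop(D,x,y,cw,ch,S)
    for k,v in P.items():
        draw(im,D,n,TRAY if k=="tray" else COVER if k=="cover" else STOP if k=="stop" else CAR,v[0],(0,0,255) if k!="k1" else (0,255,0),S,(x,y))
    out[oy:oy+ch*S,ox:ox+cw*S]=im
put(d,"side",210,110,200,140,2,0,0); put(d,"side",230,220,160,150,2,480,0); 
put(s,"scene",160,130,200,150,2,0,300); put(w,"wrist",140,50,200,150,2,400,300)
cv2.imwrite("pics/m2.png",out)
E
```

```text
stop [664.499, 81.634, 0.236] 2.71
k1 [442.816, -115.731, -0.338] 1.96
k2 [432.694, 37.211, 0.671] 2.82
k3 [595.347, -112.37, 1.05] 1.65
tray [473.251, 311.112, 0.723] 11.22
cover [455.187, -295.429, -0.343] 4.03
```

View pics/m2.png

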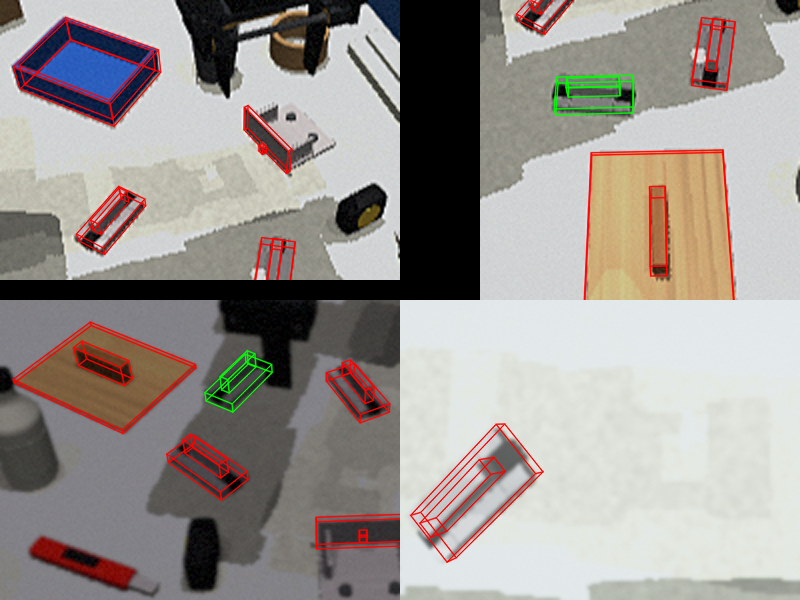

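The overlay matches the carriers, bracket and cover to within a few mm. The tray fit is poor and needs a closer look. First I'll hover over carrier k2.

```bash
cat > go.py <<'E'
import sys, numpy as np
from cell import env
from scipy.spatial.transform import Rotation as R
def pose():
    s=env.state(); r=R.from_euler("xyz",s["tcp_rot"]); return s,np.array(s["eef_pos"]),r
def plan(*ts):
    s,p,r=pose(); yaw=s["tcp_rot"][2]
    for t in ts:
        d=r.inv().apply(np.array(t[:3],float)-p); dy=(t[3]-yaw+np.pi)%(2*np.pi)-np.pi
        print("->",t,"tx %.1f ty %.1f tz %.1f roll %.3f"%(*d,-dy))
def st():
    s=env.state(); print("t %.1f"%s["t"],"pos",s["eef_pos"].round(1),"rot",s["tcp_rot"].round(3),"F",s["ft_force"].round(1),"open %.1f"%(s["opening"]*95.1),"gf %.1f"%s["grip_force"],"q",np.round(s["joints"],2))
if __name__=="__main__":
    st(); plan(*[[float(a) for a in x.split(",")] for x in sys.argv[1:]])
E
python3 go.py 433,37,120,0.671
```

```text
t 0.5 pos [625.    0.  214.6] rot [-3.142 -0.     1.571] F [-0.7  0.  -0.6] open 95.1 gf 0.0 q [-0.11  0.49  1.56  0.    1.09 -0.11]
-> [433.0, 37.0, 120.0, 0.671] tx 37.0 ty -192.0 tz 94.6 roll 0.900
```

Emit:
step_arm --moves '[{"tx": 37,"ty": -192,"tz": 95,"roll": 0.9},{"tx": 37,"ty": -192,"tz": 95,"roll": 0.9},{"tx": 37,"ty": -192,"tz": 95,"roll": 0.9},{"tx": 37,"ty": -192,"tz": 95,"roll": 0.9},{"tx": 37,"ty": -192,"tz": 95,"roll": 0.9},{"tx": 37,"ty": -192,"tz": 95,"roll": 0.9},{"tx": 37,"ty": -192,"tz": 95,"roll": 0.9},{"tx": 37,"ty": -192,"tz": 95,"roll": 0.9},{"tx": 37,"ty": -192,"tz": 95,"roll": 0.9},{"tx": 37,"ty": -192,"tz": 95,"roll": 0.9}]' --grip 50

```text
t: 1.28
eef_pos: [433.2, 37.0, 119.8]
tcp_rot: [3.141, -0.0, 0.672]
ft_force: [-0.3, -0.8, 0.7]
opening: 0.526
grip_force: 0.0
```

```bash
python3 - <<'E'
from h import *
import json,go
go.st()
P=json.load(open("p.json"))
w=cam("wrist"); im=crop(w,120,0,400,300,2)
draw(im,w,"wrist",CAR,P["k2"],(0,0,255),2,(120,0)); draw(im,w,"wrist",STOP,P["stop"],(0,0,255),2,(120,0))
cv2.imwrite("pics/m3.png",im)
E
```

```text
t 1.3 pos [433.2  37.  119.8] rot [ 3.141 -0.     0.672] F [-0.3 -0.8  0.7] open 50.0 gf 0.0 q [-0.07  0.37  2.11 -0.    0.66  0.83]
```

View pics/m3.png

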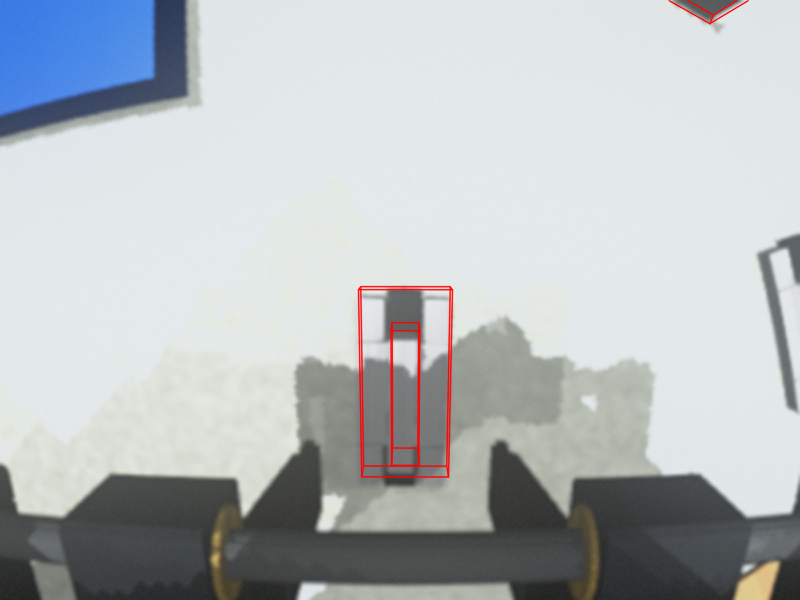

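The carrier sits 3 mm further back along its axis than the model, and lateral and yaw agreement is good. I'll descend and grip.

Emit:
step_arm --moves '[{"tx": -3,"ty": 0,"tz": 40},{"tx": -3,"ty": 0,"tz": 75},{"tx": -3,"ty": 0,"tz": 95},{"tx": -3,"ty": 0,"tz": 103},{"tx": -3,"ty": 0,"tz": 103},{"tx": -3,"ty": 0,"tz": 103}]'

```text
validation failed for argument at $.mo...
```

Emit:
step_arm --moves '[{"tz": 0},{"tz": 0},{"tz": 0},{"tz": 0},{"tz": 0},{"tz": 0},{"tz": 0},{"tz": 0}]' --grip 5

```text
validation failed for argument at $.mo...
```

Emit:
step_arm --moves '[{"tz": -20},{"tz": -50},{"tz": -50},{"tz": -50}]'

```text
validation failed for argument at $.mo...
```

```bash
python3 go.py 595,65,68,0.236
```

```text
t 1.3 pos [433.2  37.  119.7] rot [ 3.141 -0.     0.672] F [ 0.3 -0.4 -0.1] open 49.7 gf 0.0 q [-0.07  0.37  2.11 -0.    0.66  0.83]
-> [595.0, 65.0, 68.0, 0.236] tx 144.0 ty 78.8 tz 51.8 roll 0.436
```

All four keys are required in each row.

Emit:
step_arm --moves '[{"tx": -3,"ty": 0,"tz": 40,"roll": 0},{"tx": -3,"ty": 0,"tz": 75,"roll": 0},{"tx": -3,"ty": 0,"tz": 95,"roll": 0},{"tx": -3,"ty": 0,"tz": 103,"roll": 0},{"tx": -3,"ty": 0,"tz": 103,"roll": 0},{"tx": -3,"ty": 0,"tz": 103,"roll": 0}]'

```text
t: 1.83
eef_pos: [430.9, 35.1, 17.0]
tcp_rot: [-3.142, 0.0, 0.671]
ft_force: [-0.6, -0.3, 0.8]
opening: 0.527
grip_force: 0.0
```

Emit:
step_arm --moves '[{"tx": 0,"ty": 0,"tz": 0,"roll": 0},{"tx": 0,"ty": 0,"tz": 0,"roll": 0},{"tx": 0,"ty": 0,"tz": 0,"roll": 0},{"tx": 0,"ty": 0,"tz": 0,"roll": 0},{"tx": 0,"ty": 0,"tz": 0,"roll": 0},{"tx": 0,"ty": 0,"tz": 0,"roll": 0},{"tx": 0,"ty": 0,"tz": 0,"roll": 0},{"tx": 0,"ty": 0,"tz": 0,"roll": 0}]' --grip 5

```text
t: 2.5
eef_pos: [430.6, 35.2, 16.8]
tcp_rot: [3.142, -0.0, 0.671]
ft_force: [-0.9, 0.1, 5.6]
opening: 0.123
grip_force: 30.0
```

Emit:
step_arm --moves '[{"tx": 0,"ty": 0,"tz": -20,"roll": 0},{"tx": 0,"ty": 0,"tz": -50,"roll": 0},{"tx": 0,"ty": 0,"tz": -50,"roll": 0},{"tx": 0,"ty": 0,"tz": -50,"roll": 0}]'

```text
t: 2.83
eef_pos: [431.2, 35.1, 67.4]
tcp_rot: [3.14, -0.002, 0.671]
ft_force: [-0.3, -0.0, -0.1]
opening: 0.122
grip_force: 30.0
```

```bash
python3 go.py 595,65,67,0.236
```

```text
t 2.8 pos [431.2  35.1  67.4] rot [ 3.14e+00 -2.00e-03  6.71e-01] F [-0.3 -0.  -0.1] open 11.6 gf 30.0 q [-0.07  0.47  2.17 -0.    0.5   0.83]
-> [595.0, 65.0, 67.0, 0.236] tx 146.8 ty 78.4 tz 0.9 roll 0.435
```

Emit:
step_arm --moves '[{"tx": 147,"ty": 78.5,"tz": 0,"roll": 0.435},{"tx": 147,"ty": 78.5,"tz": 0,"roll": 0.435},{"tx": 147,"ty": 78.5,"tz": 0,"roll": 0.435},{"tx": 147,"ty": 78.5,"tz": 0,"roll": 0.435},{"tx": 147,"ty": 78.5,"tz": 0,"roll": 0.435},{"tx": 147,"ty": 78.5,"tz": 0,"roll": 0.435},{"tx": 147,"ty": 78.5,"tz": 0,"roll": 0.435}]'

```text
t: 3.42
eef_pos: [593.2, 65.0, 64.9]
tcp_rot: [-3.141, 0.003, 0.237]
ft_force: [0.3, -0.1, -1.7]
opening: 0.125
grip_force: 30.0
```

```bash
python3 - <<'E'
from h import *
import json,go
go.st()
P=json.load(open("p.json"))
w=cam("wrist"); im=crop(w,180,50,260,200,3)
draw(im,w,"wrist",STOP,P["stop"],(0,0,255),3,(180,50))
cv2.imwrite("pics/m4.png",im)
E
```

```text
t 3.4 pos [593.2  65.   64.9] rot [-3.141e+00  3.000e-03  2.370e-01] F [ 0.3 -0.1 -1.7] open 11.9 gf 30.0 q [-0.    0.64  1.76 -0.    0.74  1.33]
```

View pics/m4.png

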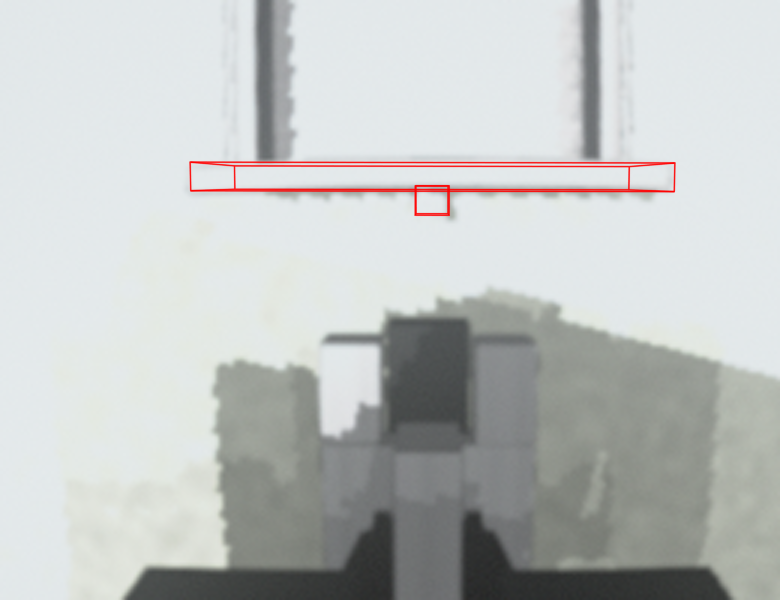

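The bracket fit is confirmed, with the nose at (432,200) in the crop and the carrier axis at 428. I'll lower and push.

Emit:
step_arm --moves '[{"tx": 0,"ty": -1,"tz": 20,"roll": 0},{"tx": 0,"ty": -1,"tz": 40,"roll": 0},{"tx": 0,"ty": -1,"tz": 47,"roll": 0},{"tx": 0,"ty": -1,"tz": 49.3,"roll": 0},{"tx": 0,"ty": -1,"tz": 49.3,"roll": 0},{"tx": 5,"ty": -1,"tz": 49.3,"roll": 0},{"tx": 10,"ty": -1,"tz": 49.3,"roll": 0},{"tx": 13,"ty": -1,"tz": 49.3,"roll": 0},{"tx": 15,"ty": -1,"tz": 49.3,"roll": 0},{"tx": 17,"ty": -1,"tz": 49.3,"roll": 0},{"tx": 19,"ty": -1,"tz": 49.3,"roll": 0},{"tx": 19,"ty": -1,"tz": 49.3,"roll": 0}]'

```text
t: 4.47
eef_pos: [612.7, 70.5, 17.3]
tcp_rot: [-3.141, 0.001, 0.236]
ft_force: [-1.5, -1.0, -0.8]
opening: 0.122
grip_force: 30.0
```

Emit:
step_arm --moves '[{"tx": 1,"ty": 0,"tz": 0,"roll": 0},{"tx": 2,"ty": 0,"tz": 0,"roll": 0},{"tx": 3,"ty": 0,"tz": 0,"roll": 0},{"tx": 4,"ty": 0,"tz": 0,"roll": 0},{"tx": 4,"ty": 0,"tz": 0,"roll": 0}]'

```text
t: 4.88
eef_pos: [616.8, 71.4, 17.3]
tcp_rot: [-3.142, 0.0, 0.236]
ft_force: [-2.3, -0.8, -0.7]
opening: 0.123
grip_force: 30.0
```

Emit:
step_arm --moves '[{"tx": 0.7,"ty": 0,"tz": 0,"roll": 0},{"tx": 1.4,"ty": 0,"tz": 0,"roll": 0},{"tx": 2,"ty": 0,"tz": 0,"roll": 0},{"tx": 2,"ty": 0,"tz": 0,"roll": 0}]'

```text
t: 5.22
eef_pos: [618.8, 71.9, 17.3]
tcp_rot: [3.142, -0.0, 0.236]
ft_force: [-2.9, -0.0, -1.6]
opening: 0.122
grip_force: 30.0
```

Emit:
step_arm --moves '[{"tx": 0.7,"ty": 0,"tz": 0,"roll": 0},{"tx": 1.4,"ty": 0,"tz": 0,"roll": 0},{"tx": 1.4,"ty": 0,"tz": 0,"roll": 0}]'

```text
t: 5.47
eef_pos: [620.2, 72.2, 17.4]
tcp_rot: [3.142, -0.0, 0.236]
ft_force: [-2.8, -0.1, -1.2]
opening: 0.125
grip_force: 30.0
```

Emit:
step_arm --moves '[{"tx": 0.5,"ty": 0,"tz": 0,"roll": 0},{"tx": 1,"ty": 0,"tz": 0,"roll": 0},{"tx": 1,"ty": 0,"tz": 0,"roll": 0}]'

```text
t: 5.72
eef_pos: [621.1, 72.5, 17.3]
tcp_rot: [3.142, -0.0, 0.236]
ft_force: [-2.7, -0.8, -1.6]
opening: 0.126
grip_force: 30.0
```

Emit:
step_arm --moves '[{"tx": 0.5,"ty": 0,"tz": 0,"roll": 0},{"tx": 1,"ty": 0,"tz": 0,"roll": 0},{"tx": 1,"ty": 0,"tz": 0,"roll": 0}]'

```text
t: 5.97
eef_pos: [621.8, 72.6, 17.3]
tcp_rot: [-3.142, 0.001, 0.236]
ft_force: [-4.3, -1.4, 0.0]
opening: 0.124
grip_force: 30.0
```

Emit:
step_arm --moves '[{"tx": 0.5,"ty": 0,"tz": 0,"roll": 0},{"tx": 1,"ty": 0,"tz": 0,"roll": 0},{"tx": 1,"ty": 0,"tz": 0,"roll": 0}]'

```text
t: 6.22
eef_pos: [621.8, 72.6, 17.3]
tcp_rot: [-3.141, 0.003, 0.236]
ft_force: [-9.4, -2.9, 3.7]
opening: 0.123
grip_force: 30.0
```

```bash
python3 - <<'E'
from h import *
import go
go.st(); w=cam("wrist"); cv2.imwrite("pics/m5.png",crop(w,220,50,200,150,4))
E
```

```text
t 6.2 pos [621.8  72.6  17.3] rot [-3.141e+00  3.000e-03  2.360e-01] F [-9.4 -2.9  3.7] open 11.7 gf 30.0 q [ 0.01  0.73  1.71 -0.    0.7   1.35]
```

View pics/m5.png

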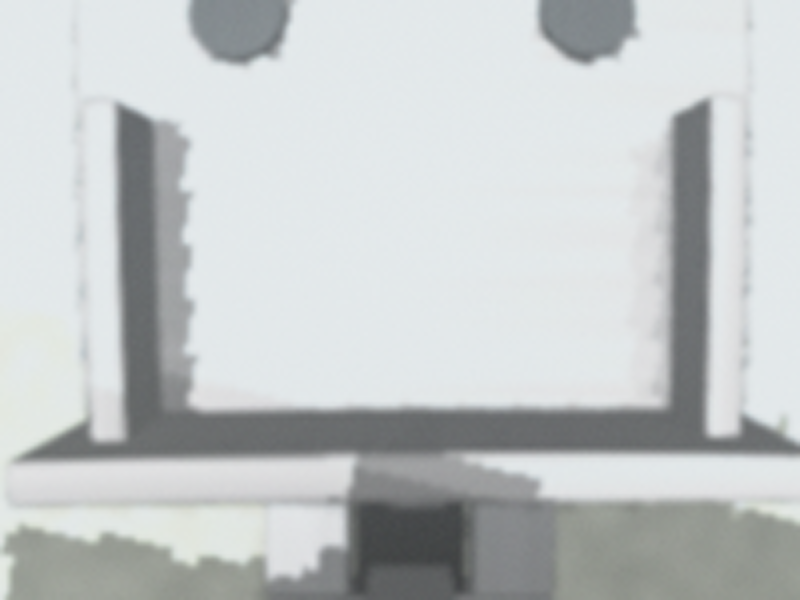

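End face is flush against the plate and the force is rising while position holds. One more nudge, then back off, lift and turn.

Emit:
step_arm --moves '[{"tx": 0.5,"ty": 0,"tz": 0,"roll": 0},{"tx": 0.8,"ty": 0,"tz": 0,"roll": 0},{"tx": 0.8,"ty": 0,"tz": 0,"roll": 0}]'

```text
t: 6.52
eef_pos: [621.9, 72.6, 17.4]
tcp_rot: [-3.141, 0.004, 0.236]
ft_force: [-11.9, -5.1, 5.9]
opening: 0.122
grip_force: 30.0
```

Emit:
step_arm --moves '[{"tx": -5,"ty": 0,"tz": 0,"roll": 0},{"tx": -15,"ty": 0,"tz": -2,"roll": 0},{"tx": -30,"ty": 0,"tz": -15,"roll": 0},{"tx": -45,"ty": 0,"tz": -30,"roll": 0},{"tx": -45,"ty": 0,"tz": -30,"roll": 0}]'

```text
t: 6.93
eef_pos: [579.6, 62.3, 49.6]
tcp_rot: [3.141, -0.003, 0.236]
ft_force: [0.7, 0.0, -0.8]
opening: 0.126
grip_force: 30.0
```

Emit:
step_arm --moves '[{"tx": 0,"ty": 0,"tz": 0,"roll": -0.12},{"tx": 0,"ty": 0,"tz": 0,"roll": -0.24},{"tx": 0,"ty": 0,"tz": 0,"roll": -0.36},{"tx": 0,"ty": 0,"tz": 0,"roll": -0.48},{"tx": 0,"ty": 0,"tz": 0,"roll": -0.6},{"tx": 0,"ty": 0,"tz": 0,"roll": -0.72},{"tx": 0,"ty": 0,"tz": 0,"roll": -0.84},{"tx": 0,"ty": 0,"tz": 0,"roll": -0.96},{"tx": 0,"ty": 0,"tz": 0,"roll": -1.08},{"tx": 0,"ty": 0,"tz": 0,"roll": -1.2},{"tx": 0,"ty": 0,"tz": 0,"roll": -1.32},{"tx": 0,"ty": 0,"tz": 0,"roll": -1.44}]'

```text
t: 7.93
eef_pos: [581.3, 62.7, 47.2]
tcp_rot: [3.139, 0.0, 1.682]
ft_force: [-0.2, -0.1, -1.9]
opening: 0.123
grip_force: 30.0
```

Emit:
step_arm --moves '[{"tx": 0,"ty": 0,"tz": 0,"roll": -0.12},{"tx": 0,"ty": 0,"tz": 0,"roll": -0.24},{"tx": 0,"ty": 0,"tz": 0,"roll": -0.36},{"tx": 0,"ty": 0,"tz": 0,"roll": -0.48},{"tx": 0,"ty": 0,"tz": 0,"roll": -0.6},{"tx": 0,"ty": 0,"tz": 0,"roll": -0.72},{"tx": 0,"ty": 0,"tz": 0,"roll": -0.84},{"tx": 0,"ty": 0,"tz": 0,"roll": -0.96},{"tx": 0,"ty": 0,"tz": 0,"roll": -1.08},{"tx": 0,"ty": 0,"tz": 0,"roll": -1.2},{"tx": 0,"ty": 0,"tz": 0,"roll": -1.32},{"tx": 0,"ty": 0,"tz": 0,"roll": -1.44}]'

```text
t: 8.93
eef_pos: [581.3, 62.7, 47.2]
tcp_rot: [3.141, 0.002, 3.122]
ft_force: [0.6, 0.1, -1.8]
opening: 0.121
grip_force: 30.0
```

Emit:
step_arm --moves '[{"tx": 0,"ty": 0,"tz": 0,"roll": -0.12},{"tx": 0,"ty": 0,"tz": 0,"roll": -0.24},{"tx": 0,"ty": 0,"tz": 0,"roll": -0.262},{"tx": 0,"ty": 0,"tz": 0,"roll": -0.262}]'

```text
t: 9.27
eef_pos: [580.8, 62.7, 47.2]
tcp_rot: [-3.141, 0.001, -2.907]
ft_force: [-0.2, -0.3, -2.0]
opening: 0.121
grip_force: 30.0
```

```bash
python3 go.py 595,65,17.3,-2.9056
python3 - <<'E'
from h import *
import json
P=json.load(open("p.json")); out=np.zeros((600,800,3),np.uint8)
d=cam("side"); out[:300,:400]=crop(d,210,110,200,150,2)
s=cam("scene"); out[:300,400:]=crop(s,220,140,200,150,2)
w=cam("wrist"); out[300:,:800]=crop(w,120,80,400,150,2); cv2.imwrite("pics/m6.png",out)
E
```

```text
t 9.3 pos [580.8  62.7  47.2] rot [-3.141e+00  1.000e-03 -2.907e+00] F [-0.2 -0.3 -2. ] open 11.5 gf 30.0 q [-0.01  0.65  1.81  0.    0.68 -1.81]
-> [595.0, 65.0, 17.3, -2.9056] tx -14.3 ty -1.0 tz 29.9 roll -0.002
```

View pics/m6.png

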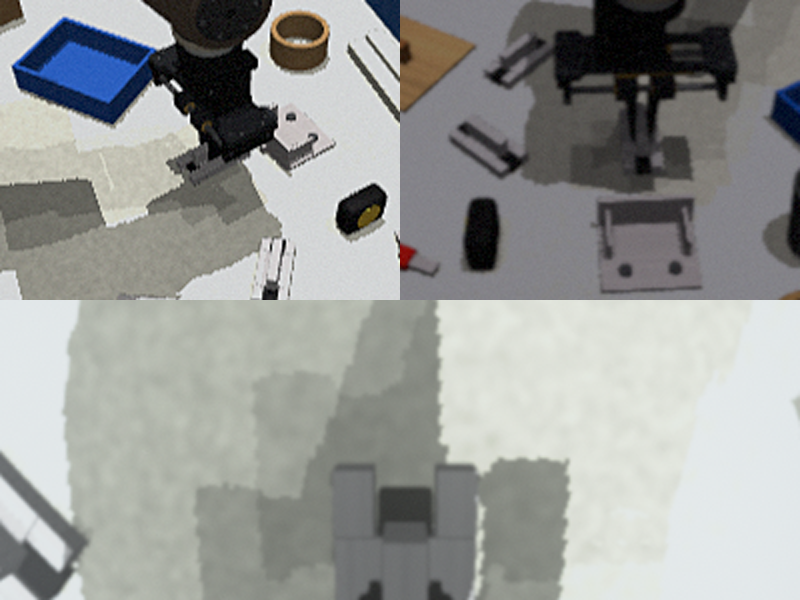

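The wrist view shows the first tongue recessed in its slot at about (405,505). Now the second end, pushing along −tx.

Emit:
step_arm --moves '[{"tx": 0,"ty": -1,"tz": 15,"roll": 0},{"tx": 0,"ty": -1,"tz": 27,"roll": 0},{"tx": 0,"ty": -1,"tz": 30,"roll": 0},{"tx": -5,"ty": -1,"tz": 30,"roll": 0},{"tx": -14,"ty": -1,"tz": 30,"roll": 0},{"tx": -23,"ty": -1,"tz": 30,"roll": 0},{"tx": -27,"ty": -1,"tz": 30,"roll": 0},{"tx": -29,"ty": -1,"tz": 30,"roll": 0},{"tx": -31,"ty": -1,"tz": 30,"roll": 0},{"tx": -33,"ty": -1,"tz": 30,"roll": 0},{"tx": -35,"ty": -1,"tz": 30,"roll": 0},{"tx": -35,"ty": -1,"tz": 30,"roll": 0}]'

```text
t: 10.42
eef_pos: [613.9, 69.8, 17.2]
tcp_rot: [3.141, -0.001, -2.905]
ft_force: [-3.4, -1.0, -1.8]
opening: 0.123
grip_force: 30.0
```

Emit:
step_arm --moves '[{"tx": -0.5,"ty": 0,"tz": 0,"roll": 0},{"tx": -1,"ty": 0,"tz": 0,"roll": 0},{"tx": -1.5,"ty": 0,"tz": 0,"roll": 0},{"tx": -2,"ty": 0,"tz": 0,"roll": 0},{"tx": -2,"ty": 0,"tz": 0,"roll": 0}]'

```text
t: 10.83
eef_pos: [616.1, 70.3, 17.3]
tcp_rot: [3.142, -0.0, -2.905]
ft_force: [-3.9, 0.3, -1.8]
opening: 0.124
grip_force: 30.0
```

Emit:
step_arm --moves '[{"tx": -0.5,"ty": 0,"tz": 0,"roll": 0},{"tx": -1,"ty": 0,"tz": 0,"roll": 0},{"tx": -1.5,"ty": 0,"tz": 0,"roll": 0},{"tx": -1.5,"ty": 0,"tz": 0,"roll": 0}]'

```text
t: 11.17
eef_pos: [617.7, 70.6, 17.3]
tcp_rot: [-3.142, 0.0, -2.905]
ft_force: [-2.7, 0.3, -3.0]
opening: 0.127
grip_force: 30.0
```

Emit:
step_arm --moves '[{"tx": -0.5,"ty": 0,"tz": 0,"roll": 0},{"tx": -1,"ty": 0,"tz": 0,"roll": 0},{"tx": -1,"ty": 0,"tz": 0,"roll": 0}]'

```text
t: 11.42
eef_pos: [618.7, 70.9, 17.3]
tcp_rot: [-3.142, 0.0, -2.905]
ft_force: [-3.2, -0.2, -2.6]
opening: 0.126
grip_force: 30.0
```

Emit:
step_arm --moves '[{"tx": -0.5,"ty": 0,"tz": 0,"roll": 0},{"tx": -1,"ty": 0,"tz": 0,"roll": 0},{"tx": -1,"ty": 0,"tz": 0,"roll": 0}]'

```text
t: 11.67
eef_pos: [619.6, 71.1, 17.3]
tcp_rot: [-3.142, -0.0, -2.905]
ft_force: [-4.0, -0.4, -3.1]
opening: 0.124
grip_force: 30.0
```

Emit:
step_arm --moves '[{"tx": -0.5,"ty": 0,"tz": 0,"roll": 0},{"tx": -1,"ty": 0,"tz": 0,"roll": 0},{"tx": -1,"ty": 0,"tz": 0,"roll": 0}]'

```text
t: 11.92
eef_pos: [619.7, 71.0, 17.4]
tcp_rot: [3.141, -0.002, -2.905]
ft_force: [-8.3, -2.8, 0.1]
opening: 0.126
grip_force: 30.0
```

Emit:
step_arm --moves '[{"tx": -0.5,"ty": 0,"tz": 0,"roll": 0},{"tx": -1,"ty": 0,"tz": 0,"roll": 0},{"tx": -1,"ty": 0,"tz": 0,"roll": 0}]'

```text
t: 12.17
eef_pos: [619.7, 71.0, 17.3]
tcp_rot: [3.141, -0.004, -2.905]
ft_force: [-12.1, -4.6, 3.4]
opening: 0.125
grip_force: 30.0
```

Second tongue is seated: force is 13 N with position holding. I'll back off, lift and go above the tray.

Emit:
step_arm --moves '[{"tx": 5,"ty": 0,"tz": 0,"roll": 0},{"tx": 20,"ty": 0,"tz": -10,"roll": 0},{"tx": 40,"ty": 0,"tz": -40,"roll": 0},{"tx": 50,"ty": 0,"tz": -80,"roll": 0},{"tx": 50,"ty": 0,"tz": -120,"roll": 0},{"tx": 50,"ty": 0,"tz": -160,"roll": 0},{"tx": 50,"ty": 0,"tz": -165,"roll": 0},{"tx": 50,"ty": 0,"tz": -165,"roll": 0}]'

```text
t: 12.83
eef_pos: [574.8, 59.9, 185.6]
tcp_rot: [-3.14, 0.008, -2.905]
ft_force: [-0.7, -0.4, -1.7]
opening: 0.121
grip_force: 30.0
```

```bash
python3 go.py 520,325,182,-2.54
```

```text
t 12.8 pos [574.8  59.9 185.6] rot [-3.14   0.008 -2.905] F [-0.7 -0.4 -1.7] open 11.5 gf 30.0 q [-0.01  0.45  1.72  0.    0.96 -1.82]
-> [520.0, 325.0, 182.0, -2.54] tx -8.8 ty 270.6 tz 3.2 roll -0.365
```

Emit:
step_arm --moves '[{"tx": -3,"ty": 40,"tz": 0,"roll": -0.1},{"tx": -3,"ty": 80,"tz": 0,"roll": -0.2},{"tx": -6,"ty": 120,"tz": 0,"roll": -0.3},{"tx": -9,"ty": 160,"tz": 0,"roll": -0.365},{"tx": -9,"ty": 200,"tz": 0,"roll": -0.365},{"tx": -9,"ty": 240,"tz": 0,"roll": -0.365},{"tx": -9,"ty": 270,"tz": 0,"roll": -0.365},{"tx": -9,"ty": 270,"tz": 0,"roll": -0.365},{"tx": -9,"ty": 270,"tz": 0,"roll": -0.365}]'

```text
t: 13.58
eef_pos: [517.7, 325.8, 180.5]
tcp_rot: [3.141, -0.001, -2.538]
ft_force: [1.1, 0.3, -1.8]
opening: 0.125
grip_force: 30.0
```

```bash
python3 - <<'E'
from h import *
import json,go
go.st()
w=cam("wrist"); d=cam("side"); cv2.imwrite("pics/w7raw.png",w["pixels"])
# auto: blue mask
hsv=cv2.cvtColor(w["pixels"],cv2.COLOR_BGR2HSV); m=cv2.inRange(hsv,(100,90,30),(130,255,255))
print(m.sum()/255, unproj(w,"wrist",[(320,100)],0).round())
cv2.imwrite("pics/m7.png",crop(w,60,0,520,400,1.5))
E
```

```text
t 13.6 pos [517.7 325.8 180.5] rot [ 3.141e+00 -1.000e-03 -2.538e+00] F [ 1.1  0.3 -1.8] open 11.9 gf 30.0 q [ 0.45  0.51  1.63 -0.    1.   -1.72]
27090.0 [[446. 274.   0.]]
```

View pics/m7.png

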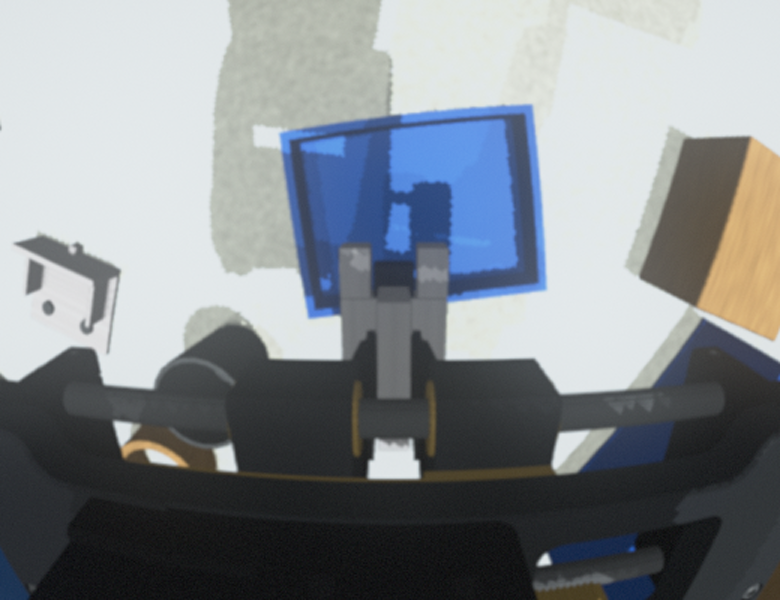

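The tray rim corners show at (247,88), (414,69), (425,193) and (266,212) in the raw wrist image.

```bash
python3 - <<'E'
from h import *
import json,go
w=cam("wrist"); P=json.load(open("p.json"))
px=[(247.3,88),(414,69.3),(424.7,193.3),(266,212)]; mp=[(-65,-85,44),(-65,85,44),(65,85,44),(65,-85,44)]
f=fit([(w,"wrist",m,p) for m,p in zip(mp,px)],[470,300,.6]); print(f)
P["tray"]=f[0].tolist(); json.dump(P,open("p.json","w"))
S=2.5; im=crop(w,220,50,230,180,S); draw(im,w,"wrist",TRAY,f[0],(0,0,255),S,(220,50)); cv2.imwrite("pics/m8.png",im)
x,y,a=f[0]; c,s=np.cos(a),np.sin(a)
# tcp = slot centre; carrier centre at tool x=-1.2 -> tcp shifted along tool x(+1.2)= -tray x
T=lambda u,v:(x+c*u-s*v,y+s*u+c*v)
for v in (50,0,-50): print(v,np.round(T(-1.2,v),1),a-np.pi)
t=T(-1.2,50); go.st(); go.plan((*t,100,a-np.pi),(*t,24,a-np.pi))
E
```

```text
(array([470.44789251, 312.57043093,   0.72344039]), np.float64(1.0452990076055357))
50 [436.5 349.3] -2.4181522598786884
0 [469.5 311.8] -2.4181522598786884
-50 [502.6 274.3] -2.4181522598786884
t 13.7 pos [518.7 323.5 181.5] rot [-3.142e+00 -1.000e-03 -2.541e+00] F [ 0.8  0.4 -1.4] open 11.6 gf 30.0 q [ 0.45  0.51  1.63 -0.    1.01 -1.72]
-> (np.float64(436.450089603657), np.float64(349.25270727930206), 100, np.float64(-2.4181522598786884)) tx 53.3 ty 67.8 tz 81.5 roll -0.123
-> (np.float64(436.450089603657), np.float64(349.25270727930206), 24, np.float64(-2.4181522598786884)) tx 53.2 ty 67.8 tz 157.5 roll -0.123
```

View pics/m8.png

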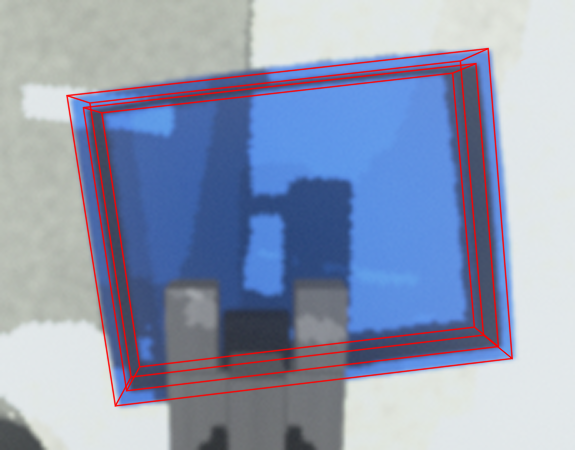

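Tray fit is good. Lowering into the +50 slot.

Emit:
step_arm --moves '[{"tx": 30,"ty": 34,"tz": 10,"roll": -0.1},{"tx": 53,"ty": 67.8,"tz": 40,"roll": -0.123},{"tx": 53,"ty": 67.8,"tz": 80,"roll": -0.123},{"tx": 53,"ty": 67.8,"tz": 110,"roll": -0.123},{"tx": 53,"ty": 67.8,"tz": 130,"roll": -0.123},{"tx": 53,"ty": 67.8,"tz": 145,"roll": -0.123},{"tx": 53,"ty": 67.8,"tz": 152,"roll": -0.123},{"tx": 53,"ty": 67.8,"tz": 156,"roll": -0.123},{"tx": 53,"ty": 67.8,"tz": 158,"roll": -0.123},{"tx": 53,"ty": 67.8,"tz": 158,"roll": -0.123}]'

```text
t: 14.57
eef_pos: [437.0, 350.1, 24.8]
tcp_rot: [-3.141, 0.001, -2.418]
ft_force: [0.5, 0.2, -0.7]
opening: 0.122
grip_force: 30.0
```

```bash
python3 go.py 436.5,349.3,23.3,-2.418; cat > pic.py <<'E'
import sys
from h import *
n,x,y,cw,ch,S,o=sys.argv[1:8]; S=float(S);x,y,cw,ch=map(int,(x,y,cw,ch))
cv2.imwrite("pics/"+o,crop(cam(n),x,y,cw,ch,S))
E
```

```text
t 14.6 pos [437.  350.1  24.8] rot [-3.141e+00  1.000e-03 -2.418e+00] F [ 0.5  0.2 -0.7] open 11.6 gf 30.0 q [ 0.56  0.66  1.88 -0.    0.6  -1.74]
-> [436.5, 349.3, 23.3, -2.418] tx 0.9 ty -0.3 tz 1.5 roll -0.000
```

Emit:
step_arm --moves '[{"tx": 0,"ty": 0,"tz": 1,"roll": 0},{"tx": 0,"ty": 0,"tz": 1.3,"roll": 0},{"tx": 0,"ty": 0,"tz": 1.3,"roll": 0}]'

```text
t: 14.82
eef_pos: [436.7, 350.5, 23.6]
tcp_rot: [-3.141, 0.001, -2.417]
ft_force: [-0.1, -0.7, -0.7]
opening: 0.122
grip_force: 30.0
```

Emit:
step_arm --moves '[{"tx": 0,"ty": 0,"tz": 0,"roll": 0},{"tx": 0,"ty": 0,"tz": 0,"roll": 0},{"tx": 0,"ty": 0,"tz": 0,"roll": 0},{"tx": 0,"ty": 0,"tz": 0,"roll": 0}]' --grip 26

```text
t: 15.15
eef_pos: [436.5, 350.4, 23.2]
tcp_rot: [-3.141, 0.0, -2.417]
ft_force: [-0.7, 0.6, -0.6]
opening: 0.266
grip_force: 0.0
```

Emit:
step_arm --moves '[{"tx": 0,"ty": 0,"tz": -20,"roll": 0},{"tx": 0,"ty": 0,"tz": -60,"roll": 0},{"tx": 0,"ty": 0,"tz": -100,"roll": 0},{"tx": 0,"ty": 0,"tz": -140,"roll": 0},{"tx": 0,"ty": 0,"tz": -160,"roll": 0},{"tx": 0,"ty": 0,"tz": -160,"roll": 0}]'

```text
t: 15.65
eef_pos: [437.8, 351.3, 187.9]
tcp_rot: [-3.14, 0.008, -2.417]
ft_force: [0.1, -0.4, 0.3]
opening: 0.271
grip_force: 0.0
```

```bash
python3 go.py 595,-112,120,1.05 595,-112,120,-2.09 600,-112,184,-2.09; python3 - <<'E'
from h import *
out=np.zeros((600,800,3),np.uint8)
d=cam("side"); out[:300,:400]=crop(d,210,110,200,150,2)
s=cam("scene"); out[:300,400:]=crop(s,220,140,200,150,2)
w=cam("wrist"); out[300:,:400]=crop(w,220,120,200,150,2); cv2.imwrite("pics/m9.png",out)
E
```

```text
t 15.7 pos [437.8 351.3 187.9] rot [-3.14   0.008 -2.417] F [ 0.1 -0.4  0.3] open 25.8 gf 0.0 q [ 0.56  0.43  1.75 -0.    0.95 -1.74]
-> [595.0, -112.0, 120.0, 1.05] tx 189.9 ty -451.1 tz 67.0 roll 2.816
-> [595.0, -112.0, 120.0, -2.09] tx 189.9 ty -451.1 tz 67.0 roll -0.327
-> [600.0, -112.0, 184.0, -2.09] tx 185.6 ty -454.5 tz 3.1 roll -0.327
```

View pics/m9.png

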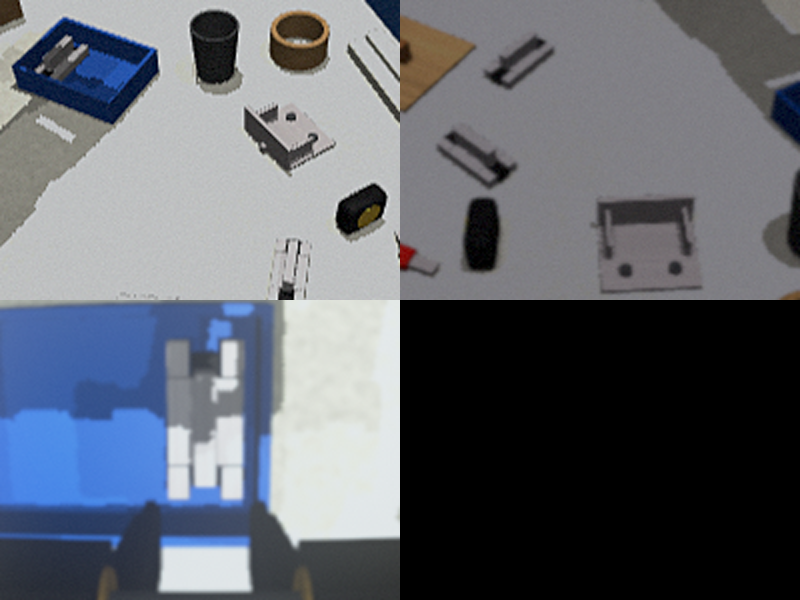

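The first carrier sits properly in the tray with both tongues recessed. Carrier k3 has shifted: it was at scene (264,213) and is now near (258,217). I'll hover near it and re-fit numerically.

Emit:
step_arm --moves '[{"tx": 16,"ty": -38,"tz": 0,"roll": -0.05},{"tx": 32,"ty": -76,"tz": 0,"roll": -0.1},{"tx": 48,"ty": -114,"tz": 0,"roll": -0.15},{"tx": 64,"ty": -152,"tz": 0,"roll": -0.2},{"tx": 80,"ty": -190,"tz": 0,"roll": -0.25},{"tx": 96,"ty": -228,"tz": 0,"roll": -0.327},{"tx": 112,"ty": -266,"tz": 0,"roll": -0.327},{"tx": 128,"ty": -304,"tz": 0,"roll": -0.327},{"tx": 144,"ty": -342,"tz": 0,"roll": -0.327},{"tx": 160,"ty": -380,"tz": 0,"roll": -0.327},{"tx": 176,"ty": -418,"tz": 0,"roll": -0.327},{"tx": 186,"ty": -454,"tz": 0,"roll": -0.327}]' --grip 50

```text
t: 16.8
eef_pos: [590.3, -40.3, 176.2]
tcp_rot: [-3.118, -0.051, -2.143]
ft_force: [-0.3, -0.0, 0.3]
opening: 0.526
grip_force: 0.0
```

Emit:
step_arm --moves '[{"tx": 0,"ty": 0,"tz": 0,"roll": 0},{"tx": 0,"ty": 0,"tz": 0,"roll": 0},{"tx": 0,"ty": 0,"tz": 0,"roll": 0}]'

```text
t: 17.05
eef_pos: [589.7, -38.0, 177.1]
tcp_rot: [-3.118, -0.05, -2.141]
ft_force: [0.1, 0.5, -0.6]
opening: 0.527
grip_force: 0.0
```

```bash
cat > auto.py <<'E'
from h import *
from scipy.optimize import minimize
def grad(d):
    g=cv2.GaussianBlur(cv2.cvtColor(d["pixels"],cv2.COLOR_BGR2LAB).astype(np.float32),(0,0),1.2)
    gx=cv2.Sobel(g,cv2.CV_32F,1,0)/8; gy=cv2.Sobel(g,cv2.CV_32F,0,1)/8
    i=np.abs(gx).sum(2)+np.abs(gy).sum(2); gx=np.take_along_axis(gx,np.abs(gx+gy).argmax(2)[...,None],2)[...,0]; 
    gy2=np.take_along_axis(gy,(np.abs(gy)).argmax(2)[...,None],2)[...,0]
    return np.minimum(np.abs(gx),15),np.minimum(np.abs(gy2),15)
SEG=[]
for (x0,x1,y0,y1,z) in ((-45,45,-21,21,14),(-45,45,-21,21,0),(-30,30,-6,6,36)):
    c=[(x0,y0,z),(x1,y0,z),(x1,y1,z),(x0,y1,z)]; SEG+=[(c[i],c[(i+1)%4]) for i in range(4)]
t=np.linspace(0.03,.97,30)[:,None]
PA=np.concatenate([np.array(a)*(1-t)+np.array(b)*t for a,b in SEG]); DIR=np.concatenate([np.tile((np.array(b)-a)/np.linalg.norm(np.subtract(b,a)),(30,1)) for a,b in SEG])
def score(p,views,z=0):
    s=0
    for d,n,g in views:
        q=proj(d,n,place(PA,*p,z)); e=proj(d,n,place(PA+DIR,*p,z))-q; e/=np.linalg.norm(e,axis=1,keepdims=True)
        m=q.astype(np.float32)[None]
        a=[cv2.remap(k,m[...,0],m[...,1],cv2.INTER_LINEAR)[0] for k in g]
        v=np.abs(a[0]*e[:,1])+np.abs(a[1]*e[:,0]) 
        s+=v.mean()
    return s
def find(views,x0,z=0,R=45,A=.7,step=4):
    best=[]
    for dx in np.arange(-R,R+1,step):
        for dy in np.arange(-R,R+1,step):
            for da in np.arange(-A,A+.01,.1):
                p=(x0[0]+dx,x0[1]+dy,x0[2]+da); best.append((score(p,views,z),p))
    best.sort(key=lambda b:-b[0]); out=[]
    for s,p in best[:15]:
        r=minimize(lambda q:-score((q[0],q[1],q[2]/100),views,z),[p[0],p[1],p[2]*100],method="Nelder-Mead",options=dict(initial_simplex=np.array([p[0],p[1],p[2]*100])+np.array([[0,0,0],[3,0,0],[0,3,0],[0,0,6]])))
        out.append((-r.fun,r.x*[1,1,.01]))
    out.sort(key=lambda b:-b[0]); return out[:3]
E
python3 - <<'E'
from auto import *
import go
go.st()
V={n:(lambda d:(d,n,grad(d)))(cam(n)) for n in ("wrist","scene","side")}
for nm,x0,R in (("k3",(604,-118,1.),40),("k1",(443,-116,-.34),16)):
    for vs in (["wrist"],["scene","side"]):
        print(nm,vs,[(round(float(s),2),x.round(2).tolist()) for s,x in find([V[v] for v in vs],x0,R=R,A=.5)])
w=V["wrist"][0]; cv2.imwrite("pics/w10.png",w["pixels"])
E
```

```text
t 17.1 pos [589.7 -38.  177.1] rot [-3.118 -0.05  -2.141] F [ 0.1  0.5 -0.6] open 50.1 gf 0.0 q [-0.15  0.48  1.69 -0.07  0.97 -2.68]
k3 ['wrist'] [(6.81, [611.34, -120.35, 1.07]), (6.81, [611.34, -120.35, 1.07]), (6.81, [611.31, -120.37, 1.07])]
k3 ['scene', 'side'] [(14.59, [639.27, -137.47, 0.84]), (14.59, [639.3, -137.29, 0.84]), (14.52, [624.4, -126.99, 0.96])]
k1 ['wrist'] [(8.21, [441.62, -116.24, -0.45]), (8.21, [441.61, -116.32, -0.45]), (8.21, [441.67, -116.29, -0.45])]
k1 ['scene', 'side'] [(19.12, [440.64, -115.55, -0.46]), (19.12, [440.67, -115.63, -0.46]), (19.12, [440.65, -115.56, -0.46])]
```

The last joint hit its limit on that side, so I'll turn to the equivalent yaw of about 1.05.

Emit:
step_arm --moves '[{"tx": 0,"ty": 0,"tz": 0,"roll": 0.12},{"tx": 0,"ty": 0,"tz": 0,"roll": 0.24},{"tx": 0,"ty": 0,"tz": 0,"roll": 0.36},{"tx": 0,"ty": 0,"tz": 0,"roll": 0.48},{"tx": 0,"ty": 0,"tz": 0,"roll": 0.6},{"tx": 0,"ty": 0,"tz": 0,"roll": 0.72},{"tx": 0,"ty": 0,"tz": 0,"roll": 0.84},{"tx": 0,"ty": 0,"tz": 0,"roll": 0.96},{"tx": 0,"ty": 0,"tz": 0,"roll": 1.08},{"tx": 0,"ty": 0,"tz": 0,"roll": 1.2},{"tx": 0,"ty": 0,"tz": 0,"roll": 1.32},{"tx": 0,"ty": 0,"tz": 0,"roll": 1.44}]'

```text
t: 18.2
eef_pos: [590.2, -38.0, 178.5]
tcp_rot: [-3.089, 0.02, 2.698]
ft_force: [0.6, 0.8, 0.3]
opening: 0.528
grip_force: 0.0
```

Emit:
step_arm --moves '[{"tx": 0,"ty": 0,"tz": 0,"roll": 0.12},{"tx": 0,"ty": 0,"tz": 0,"roll": 0.24},{"tx": 0,"ty": 0,"tz": 0,"roll": 0.36},{"tx": 0,"ty": 0,"tz": 0,"roll": 0.48},{"tx": 0,"ty": 0,"tz": 0,"roll": 0.6},{"tx": 0,"ty": 0,"tz": 0,"roll": 0.72},{"tx": 0,"ty": 0,"tz": 0,"roll": 0.84},{"tx": 0,"ty": 0,"tz": 0,"roll": 0.96},{"tx": 0,"ty": 0,"tz": 0,"roll": 1.08},{"tx": 0,"ty": 0,"tz": 0,"roll": 1.2},{"tx": 0,"ty": 0,"tz": 0,"roll": 1.32},{"tx": 0,"ty": 0,"tz": 0,"roll": 1.44}]'

```text
t: 19.2
eef_pos: [590.2, -38.0, 178.5]
tcp_rot: [3.128, 0.054, 1.257]
ft_force: [0.6, 1.0, -0.2]
opening: 0.524
grip_force: 0.0
```

```bash
python3 go.py 611,-120,130,1.07
```

```text
t 19.2 pos [590.2 -38.  178.5] rot [3.128 0.054 1.257] F [ 0.6  1.  -0.2] open 49.8 gf 0.0 q [-0.15  0.48  1.68 -0.07  0.97  0.2 ]
-> [611.0, -120.0, 130.0, 1.07] tx -68.9 ty 44.4 tz 52.9 roll 0.187
```

The limit left the tool tilted by 3°. I'll undo it by leaning gently on the opposite limit, which should mirror the effect.

Emit:
step_arm --moves '[{"tx": 0,"ty": 0,"tz": 0,"roll": 0.12},{"tx": 0,"ty": 0,"tz": 0,"roll": 0.24},{"tx": 0,"ty": 0,"tz": 0,"roll": 0.36},{"tx": 0,"ty": 0,"tz": 0,"roll": 0.48},{"tx": 0,"ty": 0,"tz": 0,"roll": 0.6},{"tx": 0,"ty": 0,"tz": 0,"roll": 0.72},{"tx": 0,"ty": 0,"tz": 0,"roll": 0.84},{"tx": 0,"ty": 0,"tz": 0,"roll": 0.96},{"tx": 0,"ty": 0,"tz": 0,"roll": 1.08},{"tx": 0,"ty": 0,"tz": 0,"roll": 1.2},{"tx": 0,"ty": 0,"tz": 0,"roll": 1.3}]'

```text
t: 20.12
eef_pos: [590.3, -38.0, 178.5]
tcp_rot: [3.086, 0.002, -0.043]
ft_force: [0.7, -0.4, 0.0]
opening: 0.526
grip_force: 0.0
```

Emit:
step_arm --moves '[{"tx": 0,"ty": 0,"tz": 0,"roll": 0.12},{"tx": 0,"ty": 0,"tz": 0,"roll": 0.24},{"tx": 0,"ty": 0,"tz": 0,"roll": 0.36},{"tx": 0,"ty": 0,"tz": 0,"roll": 0.48},{"tx": 0,"ty": 0,"tz": 0,"roll": 0.6},{"tx": 0,"ty": 0,"tz": 0,"roll": 0.72},{"tx": 0,"ty": 0,"tz": 0,"roll": 0.84},{"tx": 0,"ty": 0,"tz": 0,"roll": 0.96},{"tx": 0,"ty": 0,"tz": 0,"roll": 1.08},{"tx": 0,"ty": 0,"tz": 0,"roll": 1.12},{"tx": 0,"ty": 0,"tz": 0,"roll": 1.12}]'

```text
t: 21.03
eef_pos: [590.3, -38.1, 178.4]
tcp_rot: [3.115, -0.049, -1.158]
ft_force: [0.4, -0.4, -0.5]
opening: 0.523
grip_force: 0.0
```

Emit:
step_arm --moves '[{"tx": 0,"ty": 0,"tz": 0,"roll": 0.1},{"tx": 0,"ty": 0,"tz": 0,"roll": 0.1}]'

```text
t: 21.2
eef_pos: [589.7, -44.2, 179.0]
tcp_rot: [3.125, -0.042, -1.246]
ft_force: [-0.2, 0.5, -0.5]
opening: 0.524
grip_force: 0.0
```

```bash
python3 go.py
```

```text
t 21.2 pos [589.7 -44.2 179. ] rot [ 3.125 -0.042 -1.246] F [-0.2  0.5 -0.5] open 49.8 gf 0.0 q [-0.17  0.48  1.69 -0.05  0.97  2.68]
```

Emit:
step_arm --moves '[{"tx": 0,"ty": 0,"tz": 0,"roll": 0.04},{"tx": 0,"ty": 0,"tz": 0,"roll": 0.04}]'

```text
t: 21.37
eef_pos: [588.6, -51.9, 179.3]
tcp_rot: [3.132, -0.03, -1.277]
ft_force: [0.0, 0.1, 0.7]
opening: 0.52
grip_force: 0.0
```

```bash
python3 go.py
```

```text
t 21.4 pos [588.6 -51.9 179.3] rot [ 3.132 -0.03  -1.277] F [0.  0.1 0.7] open 49.5 gf 0.0 q [-0.19  0.48  1.69 -0.04  0.97  2.68]
```

Tilt is coming out as expected. Continuing.

Emit:
step_arm --moves '[{"tx": 0,"ty": 0,"tz": 0,"roll": 0.04},{"tx": 0,"ty": 0,"tz": 0,"roll": 0.04}]'

```text
t: 21.53
eef_pos: [587.3, -59.3, 179.5]
tcp_rot: [3.139, -0.018, -1.306]
ft_force: [0.2, -0.2, 0.1]
opening: 0.527
grip_force: 0.0
```

Emit:
step_arm --moves '[{"tx": 0,"ty": 0,"tz": 0,"roll": 0.04},{"tx": 0,"ty": 0,"tz": 0,"roll": 0.04}]'

```text
t: 21.7
eef_pos: [585.7, -66.4, 179.5]
tcp_rot: [-3.138, -0.006, -1.335]
ft_force: [-0.8, -0.3, 0.4]
opening: 0.531
grip_force: 0.0
```

```bash
python3 go.py
```

```text
t 21.7 pos [585.7 -66.4 179.5] rot [-3.138 -0.006 -1.335] F [-0.8 -0.3  0.4] open 50.5 gf 0.0 q [-0.22  0.48  1.69 -0.    0.97  2.68]
```

Emit:
step_arm --moves '[{"tx": 0,"ty": 0,"tz": 0,"roll": 0.012},{"tx": 0,"ty": 0,"tz": 0,"roll": 0.012}]'

```text
t: 21.87
eef_pos: [585.4, -67.8, 179.5]
tcp_rot: [-3.136, -0.003, -1.341]
ft_force: [0.3, 1.0, -0.6]
opening: 0.523
grip_force: 0.0
```

Emit:
step_arm --moves '[{"tx": 0,"ty": 0,"tz": 0,"roll": -0.12},{"tx": 0,"ty": 0,"tz": 0,"roll": -0.24},{"tx": 0,"ty": 0,"tz": 0,"roll": -0.36},{"tx": 0,"ty": 0,"tz": 0,"roll": -0.48},{"tx": 0,"ty": 0,"tz": 0,"roll": -0.6},{"tx": 0,"ty": 0,"tz": 0,"roll": -0.72},{"tx": 0,"ty": 0,"tz": 0,"roll": -0.84},{"tx": 0,"ty": 0,"tz": 0,"roll": -0.96},{"tx": 0,"ty": 0,"tz": 0,"roll": -1.08},{"tx": 0,"ty": 0,"tz": 0,"roll": -1.2}]'

```text
t: 22.7
eef_pos: [585.5, -67.2, 179.5]
tcp_rot: [3.141, -0.006, -0.134]
ft_force: [-0.1, 0.7, -0.1]
opening: 0.527
grip_force: 0.0
```

Emit:
step_arm --moves '[{"tx": 0,"ty": 0,"tz": 0,"roll": -0.12},{"tx": 0,"ty": 0,"tz": 0,"roll": -0.24},{"tx": 0,"ty": 0,"tz": 0,"roll": -0.36},{"tx": 0,"ty": 0,"tz": 0,"roll": -0.48},{"tx": 0,"ty": 0,"tz": 0,"roll": -0.6},{"tx": 0,"ty": 0,"tz": 0,"roll": -0.72},{"tx": 0,"ty": 0,"tz": 0,"roll": -0.84},{"tx": 0,"ty": 0,"tz": 0,"roll": -0.96},{"tx": 0,"ty": 0,"tz": 0,"roll": -1.08},{"tx": 0,"ty": 0,"tz": 0,"roll": -1.2}]'

```text
t: 23.53
eef_pos: [585.5, -67.2, 179.5]
tcp_rot: [3.136, -0.001, 1.066]
ft_force: [0.9, -0.2, 0.1]
opening: 0.531
grip_force: 0.0
```

```bash
python3 go.py 611,-120,130,1.07
```

```text
t 23.5 pos [585.5 -67.2 179.5] rot [ 3.136e+00 -1.000e-03  1.066e+00] F [ 0.9 -0.2  0.1] open 50.5 gf 0.0 q [-0.23  0.48  1.69 -0.    0.97  0.28]
-> [611.0, -120.0, 130.0, 1.07] tx -33.9 ty 47.6 tz 49.7 roll -0.004
```

Emit:
step_arm --moves '[{"tx": -17,"ty": 24,"tz": 25,"roll": 0},{"tx": -34,"ty": 47.6,"tz": 50,"roll": 0},{"tx": -34,"ty": 47.6,"tz": 50,"roll": 0},{"tx": -34,"ty": 47.6,"tz": 50,"roll": 0}]'

```text
t: 23.87
eef_pos: [610.3, -121.1, 128.2]
tcp_rot: [3.138, -0.001, 1.058]
ft_force: [-0.9, -0.4, 0.0]
opening: 0.531
grip_force: 0.0
```

```bash
python3 - <<'E'
from auto import *
import go
w=cam("wrist"); V=[(w,"wrist",grad(w))]
r=find(V,(611,-120,1.07),R=20,A=.4); print([(round(float(s),2),x.round(3).tolist()) for s,x in r])
go.st(); p=r[0][1]; go.plan((p[0],p[1],17.2,p[2]))
im=w["pixels"].copy(); draw(im,w,"wrist",CAR,p,(0,0,255)); cv2.imwrite("pics/m10.png",cv2.resize(im[60:300,180:460],None,fx=2.5,fy=2.5))
E
```

```text
[(6.49, [611.451, -119.315, 1.039]), (6.49, [611.429, -119.331, 1.039]), (6.49, [611.443, -119.313, 1.038])]
t 23.9 pos [ 610.4 -120.4  129.3] rot [ 3.137e+00 -1.000e-03  1.059e+00] F [0.3 0.8 0.4] open 49.7 gf 0.0 q [-0.3   0.58  1.66  0.    0.9   0.21]
-> (np.float64(611.4511978155901), np.float64(-119.3153395268873), 17.2, np.float64(1.0387563950771255)) tx 1.3 ty -0.2 tz 112.1 roll 0.020
```

View pics/m10.png

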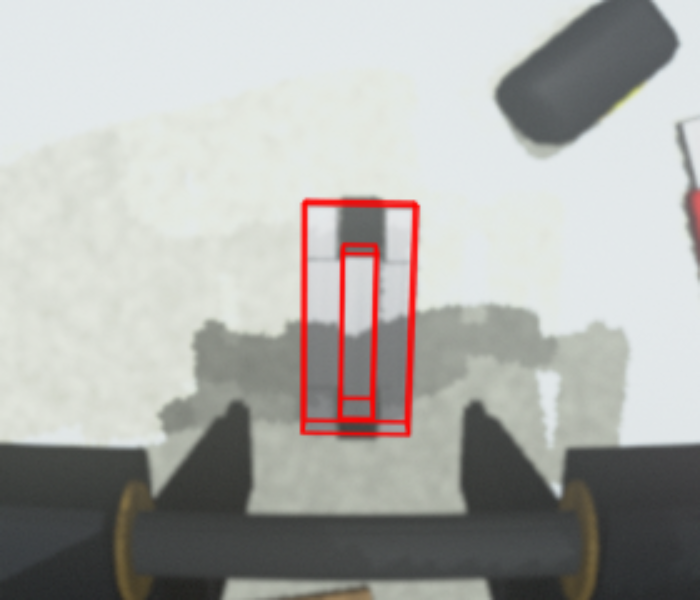

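Fit matches the carrier. Gripping k3.

Emit:
step_arm --moves '[{"tx": 1,"ty": 0,"tz": 40,"roll": 0.015},{"tx": 1,"ty": 0,"tz": 80,"roll": 0.015},{"tx": 1,"ty": 0,"tz": 104,"roll": 0.015},{"tx": 1,"ty": 0,"tz": 111.9,"roll": 0.015},{"tx": 1,"ty": 0,"tz": 111.9,"roll": 0.015},{"tx": 1,"ty": 0,"tz": 111.9,"roll": 0.015}]'

```text
t: 24.42
eef_pos: [612.5, -119.4, 19.4]
tcp_rot: [3.134, -0.002, 1.046]
ft_force: [-0.0, -0.8, 0.4]
opening: 0.526
grip_force: 0.0
```

Emit:
step_arm --moves '[{"tx": 0,"ty": 0,"tz": 0,"roll": 0},{"tx": 0,"ty": 0,"tz": 0,"roll": 0},{"tx": 0,"ty": 0,"tz": 0,"roll": 0},{"tx": 0,"ty": 0,"tz": 0,"roll": 0},{"tx": 0,"ty": 0,"tz": 0,"roll": 0},{"tx": 0,"ty": 0,"tz": 0,"roll": 0},{"tx": 0,"ty": 0,"tz": 0,"roll": 0},{"tx": 0,"ty": 0,"tz": 0,"roll": 0}]' --grip 5

```text
t: 25.08
eef_pos: [611.9, -119.8, 18.0]
tcp_rot: [3.135, -0.002, 1.045]
ft_force: [0.3, -1.0, 3.7]
opening: 0.119
grip_force: 30.0
```

Emit:
step_arm --moves '[{"tx": 0,"ty": 0,"tz": -20,"roll": 0},{"tx": 0,"ty": 0,"tz": -40,"roll": 0},{"tx": 0,"ty": 0,"tz": -40,"roll": 0},{"tx": 0,"ty": 0,"tz": -40,"roll": 0}]'

```text
t: 25.42
eef_pos: [611.7, -119.7, 58.1]
tcp_rot: [3.135, -0.002, 1.045]
ft_force: [0.6, 0.4, -1.9]
opening: 0.124
grip_force: 30.0
```

```bash
python3 go.py 585.6,62.7,57,0.236
```

```text
t 25.4 pos [ 611.7 -119.7   58.1] rot [ 3.135e+00 -2.000e-03  1.045e+00] F [ 0.6  0.4 -1.9] open 11.8 gf 30.0 q [-0.3   0.67  1.71  0.    0.76  0.23]
-> [585.6, 62.7, 57.0, 0.236] tx 144.7 ty -114.2 tz 0.5 roll 0.809
```

Emit:
step_arm --moves '[{"tx": 20,"ty": -15.5,"tz": 0,"roll": 0.115},{"tx": 40,"ty": -31.5,"tz": 0,"roll": 0.23},{"tx": 60,"ty": -47,"tz": 0,"roll": 0.345},{"tx": 80,"ty": -63,"tz": 0,"roll": 0.46},{"tx": 100,"ty": -79,"tz": 0,"roll": 0.575},{"tx": 120,"ty": -94.5,"tz": 0,"roll": 0.69},{"tx": 144.7,"ty": -114.2,"tz": 0,"roll": 0.809},{"tx": 144.7,"ty": -114.2,"tz": 0,"roll": 0.809},{"tx": 144.7,"ty": -114.2,"tz": 0,"roll": 0.809},{"tx": 144.7,"ty": -114.2,"tz": 0,"roll": 0.809}]'

```text
t: 26.25
eef_pos: [585.1, 62.5, 56.5]
tcp_rot: [3.139, -0.004, 0.239]
ft_force: [0.3, 0.0, -2.4]
opening: 0.126
grip_force: 30.0
```

```bash
cat > held.py <<'E'
from auto import *
import go,json
go.st(); s,p,r=go.pose(); w=cam("wrist"); V=[(w,"wrist",grad(w))]
P=json.load(open("p.json")); x,y,a=P["stop"]
import sys
zc=p[2]-float(sys.argv[1])
# refine along tool x only: model yaw = tool yaw, centre = tcp + k*toolx
c=[(score((p[0]+k*np.cos(s["tcp_rot"][2])-l*np.sin(s["tcp_rot"][2]),p[1]+k*np.sin(s["tcp_rot"][2])+l*np.cos(s["tcp_rot"][2]),s["tcp_rot"][2]),V,zc),k,l) for k in np.arange(-8,8.1,.5) for l in (-2,-1,0,1,2)]
print("centre offset along tool x, lateral:",max(c))
d=p[:2]-[x,y]; print("along %.1f lateral %.1f"%(-(d[0]*np.cos(a)+d[1]*np.sin(a)), -d[0]*np.sin(a)+d[1]*np.cos(a)))
E
python3 held.py 18.0
```

```text
t 26.2 pos [585.1  62.5  56.5] rot [ 3.139 -0.004  0.239] F [ 0.3  0.  -2.4] open 12.0 gf 30.0 q [-0.    0.64  1.8  -0.    0.7   1.33]
centre offset along tool x, lateral: (np.float64(4.903300248085061), np.float64(-2.0), 1)
along 81.6 lateral -0.0
```

Emit:
step_arm --moves '[{"tx": 0,"ty": 0,"tz": 20,"roll": 0.003},{"tx": 0,"ty": 0,"tz": 34,"roll": 0.003},{"tx": 0,"ty": 0,"tz": 38.4,"roll": 0.003},{"tx": 5,"ty": 0,"tz": 38.4,"roll": 0.003},{"tx": 14,"ty": 0,"tz": 38.4,"roll": 0.003},{"tx": 22,"ty": 0,"tz": 38.4,"roll": 0.003},{"tx": 26,"ty": 0,"tz": 38.4,"roll": 0.003},{"tx": 28,"ty": 0,"tz": 38.4,"roll": 0.003},{"tx": 30,"ty": 0,"tz": 38.4,"roll": 0.003},{"tx": 32,"ty": 0,"tz": 38.4,"roll": 0.003},{"tx": 34,"ty": 0,"tz": 38.4,"roll": 0.003},{"tx": 34,"ty": 0,"tz": 38.4,"roll": 0.003}]'

```text
t: 27.3
eef_pos: [618.8, 70.6, 19.1]
tcp_rot: [3.139, -0.005, 0.233]
ft_force: [-2.5, -2.6, -1.5]
opening: 0.121
grip_force: 30.0
```

Emit:
step_arm --moves '[{"tx": 0.5,"ty": 0,"tz": 0,"roll": 0},{"tx": 1,"ty": 0,"tz": 0,"roll": 0},{"tx": 1.5,"ty": 0,"tz": 0,"roll": 0},{"tx": 2,"ty": 0,"tz": 0,"roll": 0},{"tx": 2,"ty": 0,"tz": 0,"roll": 0}]'

```text
t: 27.72
eef_pos: [620.6, 71.2, 19.1]
tcp_rot: [3.139, -0.005, 0.233]
ft_force: [-3.5, -2.5, -2.0]
opening: 0.125
grip_force: 30.0
```

Emit:
step_arm --moves '[{"tx": 0.5,"ty": 0,"tz": 0,"roll": 0},{"tx": 1,"ty": 0,"tz": 0,"roll": 0},{"tx": 1,"ty": 0,"tz": 0,"roll": 0}]'

```text
t: 27.97
eef_pos: [621.7, 71.4, 19.1]
tcp_rot: [3.139, -0.005, 0.233]
ft_force: [-2.4, -3.8, -1.4]
opening: 0.125
grip_force: 30.0
```

Emit:
step_arm --moves '[{"tx": 0.5,"ty": 0,"tz": 0,"roll": 0},{"tx": 1,"ty": 0,"tz": 0,"roll": 0},{"tx": 1,"ty": 0,"tz": 0,"roll": 0}]'

```text
t: 28.22
eef_pos: [622.0, 71.5, 19.1]
tcp_rot: [3.139, -0.004, 0.233]
ft_force: [-5.9, -4.3, 0.2]
opening: 0.125
grip_force: 30.0
```

Emit:
step_arm --moves '[{"tx": 0.5,"ty": 0,"tz": 0,"roll": 0},{"tx": 1,"ty": 0,"tz": 0,"roll": 0},{"tx": 1,"ty": 0,"tz": 0,"roll": 0}]'

```text
t: 28.47
eef_pos: [622.1, 71.5, 19.1]
tcp_rot: [3.139, -0.002, 0.233]
ft_force: [-10.2, -6.6, 3.7]
opening: 0.126
grip_force: 30.0
```

Emit:
step_arm --moves '[{"tx": 0.5,"ty": 0,"tz": 0,"roll": 0},{"tx": 0.8,"ty": 0,"tz": 0,"roll": 0},{"tx": 0.8,"ty": 0,"tz": 0,"roll": 0}]'

```text
t: 28.72
eef_pos: [622.1, 71.5, 19.2]
tcp_rot: [3.139, -0.0, 0.233]
ft_force: [-14.5, -7.4, 4.7]
opening: 0.121
grip_force: 30.0
```

Emit:
step_arm --moves '[{"tx": -5,"ty": 0,"tz": 0,"roll": 0},{"tx": -15,"ty": 0,"tz": -2,"roll": 0},{"tx": -30,"ty": 0,"tz": -15,"roll": 0},{"tx": -45,"ty": 0,"tz": -30,"roll": 0},{"tx": -45,"ty": 0,"tz": -30,"roll": 0},{"tx": -45,"ty": 0,"tz": -30,"roll": 0}]'

```text
t: 29.22
eef_pos: [581.3, 61.9, 49.9]
tcp_rot: [3.138, -0.008, 0.233]
ft_force: [0.3, 0.7, -0.4]
opening: 0.124
grip_force: 30.0
```

```bash
python3 held.py 18; cp pics/m10.png /tmp/x.png; python3 pic.py wrist 220 50 200 200 2 h3a.png
```

```text
t 29.2 pos [581.3  61.9  49.9] rot [ 3.138 -0.008  0.233] F [ 0.3  0.7 -0.4] open 11.8 gf 30.0 q [-0.01  0.64  1.81 -0.    0.68  1.33]
centre offset along tool x, lateral: (np.float64(5.463821079742017), np.float64(-2.5), 1)
along 85.5 lateral 0.3
```

Emit:
step_arm --moves '[{"tx": 0,"ty": 0,"tz": 0,"roll": -0.12},{"tx": 0,"ty": 0,"tz": 0,"roll": -0.24},{"tx": 0,"ty": 0,"tz": 0,"roll": -0.36},{"tx": 0,"ty": 0,"tz": 0,"roll": -0.48},{"tx": 0,"ty": 0,"tz": 0,"roll": -0.6},{"tx": 0,"ty": 0,"tz": 0,"roll": -0.72},{"tx": 0,"ty": 0,"tz": 0,"roll": -0.84},{"tx": 0,"ty": 0,"tz": 0,"roll": -0.96},{"tx": 0,"ty": 0,"tz": 0,"roll": -1.08},{"tx": 0,"ty": 0,"tz": 0,"roll": -1.2},{"tx": 0,"ty": 0,"tz": 0,"roll": -1.32},{"tx": 0,"ty": 0,"tz": 0,"roll": -1.44}]'

```text
t: 30.32
eef_pos: [581.0, 61.9, 48.1]
tcp_rot: [3.136, 0.002, 1.679]
ft_force: [0.2, 0.7, -1.0]
opening: 0.126
grip_force: 30.0
```

Emit:
step_arm --moves '[{"tx": 0,"ty": 0,"tz": 0,"roll": -0.12},{"tx": 0,"ty": 0,"tz": 0,"roll": -0.24},{"tx": 0,"ty": 0,"tz": 0,"roll": -0.36},{"tx": 0,"ty": 0,"tz": 0,"roll": -0.48},{"tx": 0,"ty": 0,"tz": 0,"roll": -0.6},{"tx": 0,"ty": 0,"tz": 0,"roll": -0.72},{"tx": 0,"ty": 0,"tz": 0,"roll": -0.84},{"tx": 0,"ty": 0,"tz": 0,"roll": -0.96},{"tx": 0,"ty": 0,"tz": 0,"roll": -1.08},{"tx": 0,"ty": 0,"tz": 0,"roll": -1.2},{"tx": 0,"ty": 0,"tz": 0,"roll": -1.32},{"tx": 0,"ty": 0,"tz": 0,"roll": -1.44}]'

```text
t: 31.32
eef_pos: [581.0, 61.9, 48.1]
tcp_rot: [-3.14, 0.006, 3.119]
ft_force: [-0.9, -0.2, -1.4]
opening: 0.126
grip_force: 30.0
```

Emit:
step_arm --moves '[{"tx": 0,"ty": 0,"tz": 0,"roll": -0.12},{"tx": 0,"ty": 0,"tz": 0,"roll": -0.24},{"tx": 0,"ty": 0,"tz": 0,"roll": -0.262},{"tx": 0,"ty": 0,"tz": 0,"roll": -0.262},{"tx": 0,"ty": 0,"tz": 0,"roll": -0.262}]'

```text
t: 31.73
eef_pos: [580.6, 61.8, 48.5]
tcp_rot: [-3.139, 0.005, -2.912]
ft_force: [0.7, 0.5, -0.9]
opening: 0.124
grip_force: 30.0
```

```bash
python3 held.py 18; python3 go.py 585,62.5,19,-2.9056
```

```text
t 31.7 pos [580.6  61.8  48.5] rot [-3.139  0.005 -2.912] F [ 0.7  0.5 -0.9] open 11.8 gf 30.0 q [-0.01  0.64  1.81 -0.    0.68 -1.8 ]
centre offset along tool x, lateral: (np.float64(5.154051249825936), np.float64(-1.5), -1)
along 86.2 lateral 0.4
t 31.8 pos [580.5  61.8  48.6] rot [-3.139  0.005 -2.912] F [ 1.3 -0.2 -1.8] open 11.6 gf 30.0 q [-0.01  0.64  1.81 -0.    0.68 -1.81]
-> [585.0, 62.5, 19.0, -2.9056] tx -4.4 ty -0.2 tz 29.6 roll -0.006
```

Emit:
step_arm --moves '[{"tx": 0,"ty": -0.3,"tz": 15,"roll": -0.006},{"tx": 0,"ty": -0.3,"tz": 26,"roll": -0.006},{"tx": 0,"ty": -0.3,"tz": 29.8,"roll": -0.006},{"tx": -5,"ty": -0.3,"tz": 29.8,"roll": -0.006},{"tx": -14,"ty": -0.3,"tz": 29.8,"roll": -0.006},{"tx": -23,"ty": -0.3,"tz": 29.8,"roll": -0.006},{"tx": -27,"ty": -0.3,"tz": 29.8,"roll": -0.006},{"tx": -29,"ty": -0.3,"tz": 29.8,"roll": -0.006},{"tx": -31,"ty": -0.3,"tz": 29.8,"roll": -0.006},{"tx": -33,"ty": -0.3,"tz": 29.8,"roll": -0.006},{"tx": -35,"ty": -0.3,"tz": 29.8,"roll": -0.006},{"tx": -35,"ty": -0.3,"tz": 29.8,"roll": -0.006}]'

```text
t: 32.78
eef_pos: [614.4, 69.5, 19.3]
tcp_rot: [-3.139, 0.004, -2.902]
ft_force: [-1.6, -0.1, -0.6]
opening: 0.124
grip_force: 30.0
```

Emit:
step_arm --moves '[{"tx": -0.5,"ty": 0,"tz": 0,"roll": 0},{"tx": -1,"ty": 0,"tz": 0,"roll": 0},{"tx": -1.5,"ty": 0,"tz": 0,"roll": 0},{"tx": -2,"ty": 0,"tz": 0,"roll": 0},{"tx": -2,"ty": 0,"tz": 0,"roll": 0}]'

```text
t: 33.2
eef_pos: [616.6, 70.0, 19.3]
tcp_rot: [-3.139, 0.005, -2.902]
ft_force: [-3.5, -0.2, -1.7]
opening: 0.126
grip_force: 30.0
```

Emit:
step_arm --moves '[{"tx": -0.5,"ty": 0,"tz": 0,"roll": 0},{"tx": -1,"ty": 0,"tz": 0,"roll": 0},{"tx": -1.5,"ty": 0,"tz": 0,"roll": 0},{"tx": -2,"ty": 0,"tz": 0,"roll": 0},{"tx": -2,"ty": 0,"tz": 0,"roll": 0}]'

```text
t: 33.62
eef_pos: [618.7, 70.4, 19.3]
tcp_rot: [-3.139, 0.005, -2.902]
ft_force: [-4.1, -0.2, -1.2]
opening: 0.122
grip_force: 30.0
```

Emit:
step_arm --moves '[{"tx": -0.5,"ty": 0,"tz": 0,"roll": 0},{"tx": -1,"ty": 0,"tz": 0,"roll": 0},{"tx": -1,"ty": 0,"tz": 0,"roll": 0}]'

```text
t: 33.87
eef_pos: [619.6, 70.7, 19.3]
tcp_rot: [-3.139, 0.005, -2.902]
ft_force: [-3.5, -0.0, -1.3]
opening: 0.121
grip_force: 30.0
```

Emit:
step_arm --moves '[{"tx": -0.5,"ty": 0,"tz": 0,"roll": 0},{"tx": -1,"ty": 0,"tz": 0,"roll": 0},{"tx": -1,"ty": 0,"tz": 0,"roll": 0}]'

```text
t: 34.12
eef_pos: [619.8, 70.7, 19.4]
tcp_rot: [-3.139, 0.003, -2.902]
ft_force: [-5.9, -1.9, 0.9]
opening: 0.125
grip_force: 30.0
```

Emit:
step_arm --moves '[{"tx": -0.6,"ty": 0,"tz": 0,"roll": 0},{"tx": -1.2,"ty": 0,"tz": 0,"roll": 0},{"tx": -1.8,"ty": 0,"tz": 0,"roll": 0},{"tx": -1.8,"ty": 0,"tz": 0,"roll": 0}]'

```text
t: 34.45
eef_pos: [619.9, 70.6, 19.4]
tcp_rot: [-3.139, -0.0, -2.902]
ft_force: [-13.8, -4.9, 6.8]
opening: 0.124
grip_force: 30.0
```

Emit:
step_arm --moves '[{"tx": 5,"ty": 0,"tz": 0,"roll": 0},{"tx": 20,"ty": 0,"tz": -10,"roll": 0},{"tx": 40,"ty": 0,"tz": -40,"roll": 0},{"tx": 50,"ty": 0,"tz": -80,"roll": 0},{"tx": 50,"ty": 0,"tz": -115,"roll": 0},{"tx": 50,"ty": 0,"tz": -115,"roll": 0},{"tx": 50,"ty": 0,"tz": -115,"roll": 0},{"tx": 50,"ty": 0,"tz": -115,"roll": 0}]'

```text
t: 35.12
eef_pos: [573.3, 59.6, 133.8]
tcp_rot: [-3.138, 0.006, -2.902]
ft_force: [0.4, 0.4, -2.3]
opening: 0.125
grip_force: 30.0
```

```bash
python3 held.py 18; python3 go.py 469.5,311.8,134,-2.418
```

```text
t 35.1 pos [573.3  59.6 133.8] rot [-3.138  0.006 -2.902] F [ 0.4  0.4 -2.3] open 11.9 gf 30.0 q [-0.01  0.51  1.77 -0.    0.85 -1.82]
centre offset along tool x, lateral: (np.float64(5.64654244710456), np.float64(-1.0), -1)
along 93.9 lateral -0.0
t 35.2 pos [572.9  59.6 133.1] rot [-3.139  0.005 -2.902] F [-0.8 -1.1 -2.5] open 11.6 gf 30.0 q [-0.01  0.52  1.77 -0.    0.85 -1.82]
-> [469.5, 311.8, 134.0, -2.418] tx 40.7 ty 269.5 tz -1.8 roll -0.484
```

Emit:
step_arm --moves '[{"tx": 5.5,"ty": 38,"tz": -1,"roll": -0.07},{"tx": 11,"ty": 76,"tz": -2,"roll": -0.14},{"tx": 17,"ty": 114,"tz": -2,"roll": -0.21},{"tx": 23,"ty": 152,"tz": -2,"roll": -0.28},{"tx": 29,"ty": 190,"tz": -2,"roll": -0.35},{"tx": 35,"ty": 228,"tz": -2,"roll": -0.42},{"tx": 40.7,"ty": 260,"tz": -2,"roll": -0.484},{"tx": 40.7,"ty": 269.5,"tz": -2,"roll": -0.484},{"tx": 40.7,"ty": 269.5,"tz": -2,"roll": -0.484},{"tx": 40.7,"ty": 269.5,"tz": -2,"roll": -0.484}]'

```text
t: 36.0
eef_pos: [469.4, 311.6, 133.9]
tcp_rot: [-3.137, 0.001, -2.418]
ft_force: [1.2, -0.2, -2.7]
opening: 0.121
grip_force: 30.0
```

```bash
python3 go.py 469.5,311.8,24,-2.418
```

```text
t 36.0 pos [469.4 311.6 133.9] rot [-3.137e+00  1.000e-03 -2.418e+00] F [ 1.2 -0.2 -2.7] open 11.5 gf 30.0 q [ 0.47  0.5   1.8  -0.01  0.84 -1.82]
-> [469.5, 311.8, 24.0, -2.418] tx 0.0 ty 0.6 tz 109.9 roll -0.000
```

Emit:
step_arm --moves '[{"tx": 0,"ty": 0.3,"tz": 40,"roll": 0},{"tx": 0,"ty": 0.3,"tz": 70,"roll": 0},{"tx": 0,"ty": 0.3,"tz": 90,"roll": 0},{"tx": 0,"ty": 0.3,"tz": 100,"roll": 0},{"tx": 0,"ty": 0.3,"tz": 106,"roll": 0},{"tx": 0,"ty": 0.3,"tz": 109,"roll": 0},{"tx": 0,"ty": 0.3,"tz": 109.6,"roll": 0},{"tx": 0,"ty": 0.3,"tz": 109.6,"roll": 0}]'

```text
t: 36.67
eef_pos: [470.6, 311.8, 26.3]
tcp_rot: [-3.136, 0.004, -2.419]
ft_force: [0.3, 0.3, -1.3]
opening: 0.127
grip_force: 30.0
```

Emit:
step_arm --moves '[{"tx": 0,"ty": 0,"tz": 0.5,"roll": 0},{"tx": 0,"ty": 0,"tz": 0.5,"roll": 0},{"tx": 0,"ty": 0,"tz": 0.5,"roll": 0}]'

```text
t: 36.92
eef_pos: [470.2, 312.0, 25.6]
tcp_rot: [-3.136, 0.004, -2.418]
ft_force: [0.3, 0.8, -1.5]
opening: 0.121
grip_force: 30.0
```

Emit:
step_arm --moves '[{"tx": 0,"ty": 0,"tz": 0,"roll": 0},{"tx": 0,"ty": 0,"tz": 0,"roll": 0},{"tx": 0,"ty": 0,"tz": 0,"roll": 0},{"tx": 0,"ty": 0,"tz": 0,"roll": 0}]' --grip 26

```text
t: 37.25
eef_pos: [470.1, 311.9, 25.1]
tcp_rot: [-3.137, 0.003, -2.418]
ft_force: [1.0, -0.3, 0.0]
opening: 0.271
grip_force: 0.0
```

Emit:
step_arm --moves '[{"tx": 0,"ty": 0,"tz": -20,"roll": 0},{"tx": 0,"ty": 0,"tz": -60,"roll": 0},{"tx": 0,"ty": 0,"tz": -100,"roll": 0},{"tx": 0,"ty": 0,"tz": -140,"roll": 0},{"tx": 0,"ty": 0,"tz": -160,"roll": 0},{"tx": 0,"ty": 0,"tz": -160,"roll": 0},{"tx": 0,"ty": 0,"tz": -160,"roll": 0}]'

```text
t: 37.83
eef_pos: [469.3, 312.2, 186.0]
tcp_rot: [-3.136, 0.005, -2.418]
ft_force: [-0.4, -0.3, 0.3]
opening: 0.274
grip_force: 0.0
```

```bash
python3 go.py 442,-116,150,-0.45; python3 - <<'E'
from auto import *
w=cam("wrist"); V=[(w,"wrist",grad(w))]
print("tray slots",[(round(float(s),2),x.round(2).tolist()) for c in ((436.5,350),(469.5,312)) for s,x in find(V,(*c,.723),z=6,R=8,A=.2)[:1]])
d=cam("side");s=cam("scene"); V=[(d,"side",grad(d)),(s,"scene",grad(s))]
print("k1",[(round(float(q),2),x.round(2).tolist()) for q,x in find(V,(442,-116,-.45),R=40,A=.4)])
E
```

```text
t 37.8 pos [469.3 312.2 186. ] rot [-3.136  0.005 -2.418] F [-0.4 -0.3  0.3] open 26.0 gf 0.0 q [ 0.47  0.43  1.75 -0.    0.95 -1.82]
-> [442.0, -116.0, 150.0, -0.45] tx 304.1 ty -302.7 tz 36.0 roll -1.968
tray slots [(9.76, [436.37, 352.91, 0.72]), (10.03, [470.86, 313.6, 0.74])]
k1 [(23.97, [440.14, -116.98, -0.47]), (23.96, [440.08, -116.88, -0.47]), (23.96, [440.0, -116.91, -0.46])]
```

```bash
python3 go.py 441,-116.5,130,2.68
```

```text
t 38.0 pos [468.6 311.8 183.6] rot [-3.137e+00  1.000e-03 -2.418e+00] F [ 0.2 -0.3  1. ] open 26.2 gf 0.0 q [ 0.47  0.44  1.75 -0.    0.95 -1.82]
-> [441.0, -116.5, 130.0, 2.68] tx 304.2 ty -302.6 tz 54.7 roll 1.185
```

Emit:
step_arm --moves '[{"tx": 26,"ty": -26,"tz": 0,"roll": 0.11},{"tx": 52,"ty": -52,"tz": 0,"roll": 0.22},{"tx": 78,"ty": -78,"tz": 0,"roll": 0.33},{"tx": 104,"ty": -104,"tz": 0,"roll": 0.44},{"tx": 130,"ty": -130,"tz": 0,"roll": 0.55},{"tx": 156,"ty": -156,"tz": 0,"roll": 0.66},{"tx": 182,"ty": -182,"tz": 0,"roll": 0.77},{"tx": 208,"ty": -208,"tz": 0,"roll": 0.88},{"tx": 234,"ty": -234,"tz": 0,"roll": 0.99},{"tx": 260,"ty": -260,"tz": 10,"roll": 1.1},{"tx": 286,"ty": -286,"tz": 30,"roll": 1.185},{"tx": 304.2,"ty": -302.6,"tz": 54,"roll": 1.185}]' --grip 50

```text
t: 38.98
eef_pos: [441.5, -118.9, 130.7]
tcp_rot: [3.141, 0.007, 2.673]
ft_force: [1.4, -0.1, 0.1]
opening: 0.527
grip_force: 0.0
```

Emit:
step_arm --moves '[{"tx": 0,"ty": 0,"tz": 0,"roll": 0},{"tx": 0,"ty": 0,"tz": 0,"roll": 0}]'

```text
t: 39.15
eef_pos: [440.6, -116.8, 129.7]
tcp_rot: [3.141, 0.001, 2.677]
ft_force: [-0.6, 1.1, -0.4]
opening: 0.523
grip_force: 0.0
```

```bash
python3 - <<'E'
from auto import *
import go
w=cam("wrist"); V=[(w,"wrist",grad(w))]
r=find(V,(441,-116.5,-.46),R=20,A=.4); print([(round(float(s),2),x.round(3).tolist()) for s,x in r])
go.st(); p=r[0][1]; go.plan((p[0],p[1],17.5,p[2]+np.pi))
E
```

```text
[(7.37, [440.422, -115.543, -0.497]), (7.37, [440.423, -115.544, -0.497]), (7.37, [440.413, -115.53, -0.498])]
t 39.2 pos [ 441.1 -116.1  130.6] rot [3.141e+00 3.000e-03 2.679e+00] F [-1.2  0.4 -0.7] open 50.0 gf 0.0 q [-0.4   0.38  2.06  0.    0.71 -1.51]
-> (np.float64(440.4222541159679), np.float64(-115.5426183627441), 17.5, np.float64(2.64498783275461)) tx 1.2 ty 0.1 tz 113.1 roll 0.034
```

Emit:
step_arm --moves '[{"tx": 1,"ty": 0,"tz": 40,"roll": 0.025},{"tx": 1,"ty": 0,"tz": 80,"roll": 0.025},{"tx": 1,"ty": 0,"tz": 104,"roll": 0.025},{"tx": 1,"ty": 0,"tz": 112,"roll": 0.025},{"tx": 1,"ty": 0,"tz": 112.5,"roll": 0.025},{"tx": 1,"ty": 0,"tz": 112.5,"roll": 0.025}]'

```text
t: 39.7
eef_pos: [441.9, -115.3, 19.8]
tcp_rot: [3.14, 0.006, 2.656]
ft_force: [0.9, 0.0, 0.2]
opening: 0.524
grip_force: 0.0
```

Emit:
step_arm --moves '[{"tx": 0,"ty": 0,"tz": 0,"roll": 0},{"tx": 0,"ty": 0,"tz": 0,"roll": 0},{"tx": 0,"ty": 0,"tz": 0,"roll": 0},{"tx": 0,"ty": 0,"tz": 0,"roll": 0},{"tx": 0,"ty": 0,"tz": 0,"roll": 0},{"tx": 0,"ty": 0,"tz": 0,"roll": 0},{"tx": 0,"ty": 0,"tz": 0,"roll": 0},{"tx": 0,"ty": 0,"tz": 0,"roll": 0}]' --grip 5

```text
t: 40.37
eef_pos: [441.4, -116.0, 19.3]
tcp_rot: [3.14, 0.006, 2.655]
ft_force: [-1.7, -0.7, 5.8]
opening: 0.123
grip_force: 29.9
```

Emit:
step_arm --moves '[{"tx": 0,"ty": 0,"tz": -20,"roll": 0},{"tx": 0,"ty": 0,"tz": -40,"roll": 0},{"tx": 0,"ty": 0,"tz": -40,"roll": 0},{"tx": 0,"ty": 0,"tz": -40,"roll": 0}]'

```text
t: 40.7
eef_pos: [441.5, -116.0, 59.4]
tcp_rot: [3.14, 0.008, 2.655]
ft_force: [0.2, 1.1, -1.7]
opening: 0.127
grip_force: 29.9
```

```bash
python3 go.py 580,61.3,58,-2.9056
```

```text
t 40.7 pos [ 441.5 -116.    59.4] rot [3.14  0.008 2.655] F [ 0.2  1.1 -1.7] open 12.1 gf 29.9 q [-0.4   0.51  2.12  0.    0.51 -1.49]
-> [580.0, 61.3, 58.0, -2.9056] tx -39.5 ty 221.5 tz 2.0 roll -0.723
```

Emit:
step_arm --moves '[{"tx": -6,"ty": 32,"tz": 0,"roll": -0.11},{"tx": -12,"ty": 64,"tz": 0,"roll": -0.22},{"tx": -18,"ty": 96,"tz": 0,"roll": -0.33},{"tx": -24,"ty": 128,"tz": 0,"roll": -0.44},{"tx": -30,"ty": 160,"tz": 0,"roll": -0.55},{"tx": -36,"ty": 192,"tz": 0,"roll": -0.66},{"tx": -39.5,"ty": 221.5,"tz": 0,"roll": -0.723},{"tx": -39.5,"ty": 221.5,"tz": 0,"roll": -0.723},{"tx": -39.5,"ty": 221.5,"tz": 0,"roll": -0.723},{"tx": -39.5,"ty": 221.5,"tz": 0,"roll": -0.723}]'

```text
t: 41.53
eef_pos: [578.7, 61.3, 58.2]
tcp_rot: [-3.139, 0.003, -2.906]
ft_force: [-0.4, -1.0, -1.2]
opening: 0.12
grip_force: 29.9
```

```bash
python3 held.py 19.3; python3 go.py 580,61.3,20,-2.9056
```

```text
t 41.5 pos [578.7  61.3  58.2] rot [-3.139e+00  3.000e-03 -2.906e+00] F [-0.4 -1.  -1.2] open 11.4 gf 29.9 q [-0.01  0.63  1.81 -0.    0.7  -1.81]
centre offset along tool x, lateral: (np.float64(5.099672183142891), np.float64(3.0), 0)
along 88.2 lateral 0.3
t 41.6 pos [578.7  60.9  58.5] rot [-3.139e+00  3.000e-03 -2.906e+00] F [ 0.3 -0.6 -0.8] open 12.1 gf 29.9 q [-0.01  0.63  1.81 -0.    0.7  -1.81]
-> [580.0, 61.3, 20.0, -2.9056] tx -1.3 ty 0.2 tz 38.5 roll -0.001
```

Emit:
step_arm --moves '[{"tx": 0,"ty": 0,"tz": 20,"roll": 0},{"tx": 0,"ty": 0,"tz": 34,"roll": 0},{"tx": 0,"ty": 0,"tz": 38.5,"roll": 0},{"tx": -8,"ty": 0,"tz": 38.5,"roll": 0},{"tx": -18,"ty": 0,"tz": 38.5,"roll": 0},{"tx": -27,"ty": 0,"tz": 38.5,"roll": 0},{"tx": -32,"ty": 0,"tz": 38.5,"roll": 0},{"tx": -34,"ty": 0,"tz": 38.5,"roll": 0},{"tx": -36,"ty": 0,"tz": 38.5,"roll": 0},{"tx": -38,"ty": 0,"tz": 38.5,"roll": 0},{"tx": -40,"ty": 0,"tz": 38.5,"roll": 0},{"tx": -40,"ty": 0,"tz": 38.5,"roll": 0}]'

```text
t: 42.58
eef_pos: [618.9, 70.7, 21.3]
tcp_rot: [-3.139, 0.005, -2.905]
ft_force: [-2.1, -2.2, -1.3]
opening: 0.125
grip_force: 30.0
```

Emit:
step_arm --moves '[{"tx": -0.5,"ty": 0,"tz": 0,"roll": 0},{"tx": -1,"ty": 0,"tz": 0,"roll": 0},{"tx": -1.5,"ty": 0,"tz": 0,"roll": 0},{"tx": -2,"ty": 0,"tz": 0,"roll": 0},{"tx": -2,"ty": 0,"tz": 0,"roll": 0}]'

```text
t: 43.0
eef_pos: [620.7, 71.2, 21.2]
tcp_rot: [-3.139, 0.005, -2.905]
ft_force: [-2.9, -2.6, 0.1]
opening: 0.124
grip_force: 30.0
```

Emit:
step_arm --moves '[{"tx": -0.5,"ty": 0,"tz": 0,"roll": 0},{"tx": -1,"ty": 0,"tz": 0,"roll": 0},{"tx": -1,"ty": 0,"tz": 0,"roll": 0}]'

```text
t: 43.25
eef_pos: [620.8, 71.2, 21.2]
tcp_rot: [-3.139, 0.003, -2.905]
ft_force: [-7.3, -5.3, 1.8]
opening: 0.124
grip_force: 30.0
```

Emit:
step_arm --moves '[{"tx": -0.5,"ty": 0,"tz": 0,"roll": 0},{"tx": -1,"ty": 0,"tz": 0,"roll": 0},{"tx": -1,"ty": 0,"tz": 0,"roll": 0}]'

```text
t: 43.5
eef_pos: [620.9, 71.2, 21.2]
tcp_rot: [-3.139, 0.001, -2.905]
ft_force: [-11.6, -7.2, 5.6]
opening: 0.127
grip_force: 30.0
```

Emit:
step_arm --moves '[{"tx": -0.5,"ty": 0,"tz": 0,"roll": 0},{"tx": -1,"ty": 0,"tz": 0,"roll": 0},{"tx": -1,"ty": 0,"tz": 0,"roll": 0}]'

```text
t: 43.75
eef_pos: [620.9, 71.3, 21.1]
tcp_rot: [-3.139, -0.001, -2.905]
ft_force: [-15.0, -9.3, 7.9]
opening: 0.123
grip_force: 30.0
```

Contact force 17 N with position holding. Back off, lift and turn the other way (roll +π). I'll check it by the sum of the two contact distances, which was 89.6 for each of the earlier carriers.

Emit:
step_arm --moves '[{"tx": 5,"ty": 0,"tz": 0,"roll": 0},{"tx": 15,"ty": 0,"tz": -2,"roll": 0},{"tx": 30,"ty": 0,"tz": -15,"roll": 0},{"tx": 45,"ty": 0,"tz": -30,"roll": 0},{"tx": 45,"ty": 0,"tz": -30,"roll": 0},{"tx": 45,"ty": 0,"tz": -30,"roll": 0}]'

```text
t: 44.25
eef_pos: [580.6, 61.7, 51.9]
tcp_rot: [-3.138, 0.008, -2.905]
ft_force: [0.6, 0.2, -2.2]
opening: 0.126
grip_force: 30.0
```

Emit:
step_arm --moves '[{"tx": 0,"ty": 0,"tz": 0,"roll": 0.12},{"tx": 0,"ty": 0,"tz": 0,"roll": 0.24},{"tx": 0,"ty": 0,"tz": 0,"roll": 0.36},{"tx": 0,"ty": 0,"tz": 0,"roll": 0.48},{"tx": 0,"ty": 0,"tz": 0,"roll": 0.6},{"tx": 0,"ty": 0,"tz": 0,"roll": 0.72},{"tx": 0,"ty": 0,"tz": 0,"roll": 0.84},{"tx": 0,"ty": 0,"tz": 0,"roll": 0.96},{"tx": 0,"ty": 0,"tz": 0,"roll": 1.08},{"tx": 0,"ty": 0,"tz": 0,"roll": 1.2},{"tx": 0,"ty": 0,"tz": 0,"roll": 1.32},{"tx": 0,"ty": 0,"tz": 0,"roll": 1.44}]'

```text
t: 45.25
eef_pos: [580.8, 61.8, 50.3]
tcp_rot: [3.136, 0.004, 1.932]
ft_force: [-0.4, 0.3, -1.5]
opening: 0.124
grip_force: 30.0
```

Emit:
step_arm --moves '[{"tx": 0,"ty": 0,"tz": 0,"roll": 0.12},{"tx": 0,"ty": 0,"tz": 0,"roll": 0.24},{"tx": 0,"ty": 0,"tz": 0,"roll": 0.36},{"tx": 0,"ty": 0,"tz": 0,"roll": 0.48},{"tx": 0,"ty": 0,"tz": 0,"roll": 0.6},{"tx": 0,"ty": 0,"tz": 0,"roll": 0.72},{"tx": 0,"ty": 0,"tz": 0,"roll": 0.84},{"tx": 0,"ty": 0,"tz": 0,"roll": 0.96},{"tx": 0,"ty": 0,"tz": 0,"roll": 1.08},{"tx": 0,"ty": 0,"tz": 0,"roll": 1.2},{"tx": 0,"ty": 0,"tz": 0,"roll": 1.32},{"tx": 0,"ty": 0,"tz": 0,"roll": 1.44}]'

```text
t: 46.25
eef_pos: [580.8, 61.8, 50.3]
tcp_rot: [3.137, -0.005, 0.492]
ft_force: [0.6, 0.2, -1.6]
opening: 0.126
grip_force: 30.0
```

Emit:
step_arm --moves '[{"tx": 0,"ty": 0,"tz": 0,"roll": 0.12},{"tx": 0,"ty": 0,"tz": 0,"roll": 0.24},{"tx": 0,"ty": 0,"tz": 0,"roll": 0.262},{"tx": 0,"ty": 0,"tz": 0,"roll": 0.262},{"tx": 0,"ty": 0,"tz": 0,"roll": 0.262}]'

```text
t: 46.67
eef_pos: [580.1, 61.6, 50.6]
tcp_rot: [3.139, -0.005, 0.24]
ft_force: [0.2, -0.1, -1.3]
opening: 0.122
grip_force: 30.0
```

```bash
python3 held.py 19.3; python3 go.py 580,61.3,19.8,0.236
```

```text
t 46.7 pos [580.1  61.6  50.6] rot [ 3.139 -0.005  0.24 ] F [ 0.2 -0.1 -1.3] open 11.6 gf 30.0 q [-0.01  0.64  1.81 -0.    0.68  1.33]
centre offset along tool x, lateral: (np.float64(5.168166751379192), np.float64(2.0), 1)
along 86.7 lateral 0.3
t 46.7 pos [580.   61.6  50.7] rot [ 3.139 -0.005  0.239] F [ 0.3 -0.7 -1.9] open 11.8 gf 30.0 q [-0.01  0.64  1.81 -0.    0.68  1.33]
-> [580.0, 61.3, 19.8, 0.236] tx -0.2 ty 0.2 tz 30.9 roll 0.003
```

Emit:
step_arm --moves '[{"tx": 0,"ty": 0.4,"tz": 15,"roll": 0.003},{"tx": 0,"ty": 0.4,"tz": 26,"roll": 0.003},{"tx": 0,"ty": 0.4,"tz": 31.4,"roll": 0.003},{"tx": 5,"ty": 0.4,"tz": 31.4,"roll": 0.003},{"tx": 14,"ty": 0.4,"tz": 31.4,"roll": 0.003},{"tx": 22,"ty": 0.4,"tz": 31.4,"roll": 0.003},{"tx": 26,"ty": 0.4,"tz": 31.4,"roll": 0.003},{"tx": 28,"ty": 0.4,"tz": 31.4,"roll": 0.003},{"tx": 30,"ty": 0.4,"tz": 31.4,"roll": 0.003},{"tx": 32,"ty": 0.4,"tz": 31.4,"roll": 0.003},{"tx": 34,"ty": 0.4,"tz": 31.4,"roll": 0.003},{"tx": 35,"ty": 0.4,"tz": 31.4,"roll": 0.003}]'

```text
t: 47.72
eef_pos: [613.5, 69.1, 19.7]
tcp_rot: [3.139, -0.004, 0.233]
ft_force: [-2.9, -0.9, -0.1]
opening: 0.12
grip_force: 30.0
```

Emit:
step_arm --moves '[{"tx": 0.5,"ty": 0,"tz": 0,"roll": 0},{"tx": 1,"ty": 0,"tz": 0,"roll": 0},{"tx": 1.5,"ty": 0,"tz": 0,"roll": 0},{"tx": 2,"ty": 0,"tz": 0,"roll": 0},{"tx": 2,"ty": 0,"tz": 0,"roll": 0}]'

```text
t: 48.13
eef_pos: [615.9, 69.7, 19.8]
tcp_rot: [3.139, -0.005, 0.233]
ft_force: [-2.5, -1.2, -0.9]
opening: 0.123
grip_force: 30.0
```

Emit:
step_arm --moves '[{"tx": 0.5,"ty": 0,"tz": 0,"roll": 0},{"tx": 1,"ty": 0,"tz": 0,"roll": 0},{"tx": 1,"ty": 0,"tz": 0,"roll": 0}]'

```text
t: 48.38
eef_pos: [617.0, 69.9, 19.8]
tcp_rot: [3.139, -0.005, 0.233]
ft_force: [-2.9, -1.1, -2.2]
opening: 0.124
grip_force: 30.0
```

Emit:
step_arm --moves '[{"tx": 0.5,"ty": 0,"tz": 0,"roll": 0},{"tx": 1,"ty": 0,"tz": 0,"roll": 0},{"tx": 1,"ty": 0,"tz": 0,"roll": 0}]'

```text
t: 48.63
eef_pos: [618.0, 70.2, 19.8]
tcp_rot: [3.139, -0.005, 0.233]
ft_force: [-2.7, -0.6, -2.2]
opening: 0.124
grip_force: 30.0
```

Emit:
step_arm --moves '[{"tx": 0.5,"ty": 0,"tz": 0,"roll": 0},{"tx": 1,"ty": 0,"tz": 0,"roll": 0},{"tx": 1,"ty": 0,"tz": 0,"roll": 0}]'

```text
t: 48.88
eef_pos: [619.0, 70.4, 19.8]
tcp_rot: [3.139, -0.005, 0.233]
ft_force: [-3.0, -0.5, -2.1]
opening: 0.124
grip_force: 30.0
```

Emit:
step_arm --moves '[{"tx": 0.5,"ty": 0,"tz": 0,"roll": 0},{"tx": 1,"ty": 0,"tz": 0,"roll": 0},{"tx": 1,"ty": 0,"tz": 0,"roll": 0}]'

```text
t: 49.13
eef_pos: [619.9, 70.6, 19.8]
tcp_rot: [3.139, -0.005, 0.233]
ft_force: [-3.0, -0.9, -1.6]
opening: 0.126
grip_force: 30.0
```

Emit:
step_arm --moves '[{"tx": 0.5,"ty": 0,"tz": 0,"roll": 0},{"tx": 1,"ty": 0,"tz": 0,"roll": 0},{"tx": 1,"ty": 0,"tz": 0,"roll": 0}]'

```text
t: 49.38
eef_pos: [620.9, 70.9, 19.8]
tcp_rot: [3.139, -0.005, 0.233]
ft_force: [-2.5, 0.0, -2.4]
opening: 0.123
grip_force: 30.0
```

Emit:
step_arm --moves '[{"tx": 0.5,"ty": 0,"tz": 0,"roll": 0},{"tx": 1,"ty": 0,"tz": 0,"roll": 0},{"tx": 1,"ty": 0,"tz": 0,"roll": 0}]'

```text
t: 49.63
eef_pos: [621.3, 70.9, 19.8]
tcp_rot: [3.139, -0.004, 0.233]
ft_force: [-6.6, -2.0, -0.3]
opening: 0.123
grip_force: 30.0
```

Emit:
step_arm --moves '[{"tx": 0.5,"ty": 0,"tz": 0,"roll": 0},{"tx": 1,"ty": 0,"tz": 0,"roll": 0},{"tx": 1,"ty": 0,"tz": 0,"roll": 0}]'

```text
t: 49.88
eef_pos: [621.4, 70.9, 19.8]
tcp_rot: [3.139, -0.002, 0.233]
ft_force: [-9.2, -3.5, 2.4]
opening: 0.125
grip_force: 30.0
```

Emit:
step_arm --moves '[{"tx": 0.5,"ty": 0,"tz": 0,"roll": 0},{"tx": 1,"ty": 0,"tz": 0,"roll": 0},{"tx": 1,"ty": 0,"tz": 0,"roll": 0}]'

```text
t: 50.13
eef_pos: [621.5, 70.9, 19.8]
tcp_rot: [3.139, 0.0, 0.233]
ft_force: [-14.4, -6.7, 6.3]
opening: 0.125
grip_force: 30.0
```

Sum is 89.1, so both ends are fully seated. Lift and go to the −50 slot.

Emit:
step_arm --moves '[{"tx": -5,"ty": 0,"tz": 0,"roll": 0},{"tx": -20,"ty": 0,"tz": -10,"roll": 0},{"tx": -40,"ty": 0,"tz": -40,"roll": 0},{"tx": -50,"ty": 0,"tz": -80,"roll": 0},{"tx": -50,"ty": 0,"tz": -115,"roll": 0},{"tx": -50,"ty": 0,"tz": -115,"roll": 0},{"tx": -50,"ty": 0,"tz": -115,"roll": 0},{"tx": -50,"ty": 0,"tz": -115,"roll": 0}]'

```text
t: 50.8
eef_pos: [574.8, 60.2, 134.4]
tcp_rot: [3.138, -0.006, 0.233]
ft_force: [0.1, 0.7, -1.6]
opening: 0.122
grip_force: 30.0
```

```bash
python3 held.py 19.3; python3 go.py 503.5,275.1,134,0.7234
```

```text
t 50.8 pos [574.8  60.2 134.4] rot [ 3.138 -0.006  0.233] F [ 0.1  0.7 -1.6] open 11.6 gf 30.0 q [-0.01  0.52  1.77 -0.    0.85  1.33]
centre offset along tool x, lateral: (np.float64(6.201147846738089), np.float64(-1.0), 1)
along 92.3 lateral 0.1
t 50.9 pos [574.4  60.2 133.7] rot [ 3.139 -0.005  0.233] F [-0.6  0.1 -2.1] open 11.9 gf 30.0 q [-0.01  0.52  1.77 -0.    0.85  1.33]
-> [503.5, 275.1, 134.0, 0.7234] tx -19.4 ty -225.4 tz -1.0 roll -0.490
```

Emit:
step_arm --moves '[{"tx": -3,"ty": -38,"tz": -1,"roll": -0.08},{"tx": -6,"ty": -76,"tz": -1,"roll": -0.16},{"tx": -10,"ty": -114,"tz": -1,"roll": -0.24},{"tx": -13,"ty": -152,"tz": -1,"roll": -0.32},{"tx": -16,"ty": -190,"tz": -1,"roll": -0.4},{"tx": -19.4,"ty": -220,"tz": -1,"roll": -0.49},{"tx": -19.4,"ty": -225.4,"tz": -1,"roll": -0.49},{"tx": -19.4,"ty": -225.4,"tz": -1,"roll": -0.49},{"tx": -19.4,"ty": -225.4,"tz": -1,"roll": -0.49}]'

```text
t: 51.6
eef_pos: [503.4, 274.8, 133.7]
tcp_rot: [3.137, -0.002, 0.723]
ft_force: [-0.6, -1.1, -1.3]
opening: 0.121
grip_force: 30.0
```

```bash
python3 go.py 503.5,275.1,25.2,0.7234
```

```text
t 51.6 pos [503.4 274.8 133.7] rot [ 3.137e+00 -2.000e-03  7.230e-01] F [-0.6 -1.1 -1.3] open 11.5 gf 30.0 q [ 0.39  0.51  1.78 -0.01  0.85  1.24]
-> [503.5, 275.1, 25.2, 0.7234] tx 0.1 ty -0.6 tz 108.5 roll -0.001
```

Emit:
step_arm --moves '[{"tx": 0,"ty": -0.6,"tz": 40,"roll": 0},{"tx": 0,"ty": -0.6,"tz": 70,"roll": 0},{"tx": 0,"ty": -0.6,"tz": 90,"roll": 0},{"tx": 0,"ty": -0.6,"tz": 100,"roll": 0},{"tx": 0,"ty": -0.6,"tz": 105,"roll": 0},{"tx": 0,"ty": -0.6,"tz": 107.5,"roll": 0},{"tx": 0,"ty": -0.6,"tz": 108.5,"roll": 0},{"tx": 0,"ty": -0.6,"tz": 108.8,"roll": 0},{"tx": 0,"ty": -0.6,"tz": 108.8,"roll": 0},{"tx": 0,"ty": -0.6,"tz": 108.8,"roll": 0}]'

```text
t: 52.43
eef_pos: [504.2, 275.4, 26.9]
tcp_rot: [3.136, -0.005, 0.723]
ft_force: [0.5, 0.8, -1.9]
opening: 0.12
grip_force: 30.0
```

Emit:
step_arm --moves '[{"tx": 0,"ty": 0,"tz": 0,"roll": 0},{"tx": 0,"ty": 0,"tz": 0,"roll": 0},{"tx": 0,"ty": 0,"tz": 0,"roll": 0},{"tx": 0,"ty": 0,"tz": 0,"roll": 0}]' --grip 26

```text
t: 52.77
eef_pos: [503.9, 275.4, 26.3]
tcp_rot: [3.136, -0.004, 0.723]
ft_force: [-0.3, -0.6, 0.2]
opening: 0.273
grip_force: 0.0
```

Emit:
step_arm --moves '[{"tx": 0,"ty": 0,"tz": -20,"roll": 0},{"tx": 0,"ty": 0,"tz": -60,"roll": 0},{"tx": -20,"ty": -20,"tz": -90,"roll": 0},{"tx": -50,"ty": -40,"tz": -100,"roll": 0},{"tx": -70,"ty": -50,"tz": -100,"roll": 0},{"tx": -70,"ty": -50,"tz": -100,"roll": 0},{"tx": -70,"ty": -50,"tz": -100,"roll": 0}]'

```text
t: 53.35
eef_pos: [417.4, 266.8, 126.2]
tcp_rot: [3.136, -0.004, 0.723]
ft_force: [1.0, -0.0, 0.8]
opening: 0.273
grip_force: 0.0
```

```bash
python3 - <<'E'
from auto import *
import go
go.st(); w=cam("wrist"); V=[(w,"wrist",grad(w))]
for c in ((436.5,351),(470,312.5),(503.5,275)):
    s,p=find(V,(*c,.723),z=6,R=8,A=.2)[0]; print(round(float(s),2),p.round(2).tolist(), "end px",proj(w,"wrist",place(np.array([[45,0,14],[-45,0,14.]]),*p,6)).round(1).tolist())
    # brightness profile along slot centre at z=9+6 (tongue top z=12)
    for sg in (1,-1):
        xs=np.arange(24,50,1.); q=proj(w,"wrist",place(np.c_[sg*xs,np.zeros_like(xs)+0*xs,0*xs+12],*p,6)).astype(np.float32)[None]
        g=cv2.remap(cv2.cvtColor(w["pixels"],cv2.COLOR_BGR2HSV),q[...,0],q[...,1],cv2.INTER_LINEAR)[0]
        print(sg,"V",g[:,2].tolist(),"S",g[:,1].tolist())
d=cam("side"); s=cam("scene")
out=np.zeros((600,800,3),np.uint8); a=crop(w,180,40,260,195,2.9); a=a[:560,:750]; out[:a.shape[0],:a.shape[1]]=a
cv2.imwrite("pics/m11.png",out)
E
```

```text
t 53.4 pos [417.4 266.8 126.2] rot [ 3.136 -0.004  0.723] F [ 1.  -0.   0.8] open 26.0 gf 0.0 q [ 0.44  0.43  1.97 -0.01  0.74  1.29]
10.08 [435.86, 352.67, 0.73] end px [[263.6, 67.5], [265.5, 166.2]]
1 V [234, 234, 234, 234, 233, 234, 234, 234, 223, 183, 136, 113, 110, 123, 166, 214, 232, 234, 233, 233, 233, 233, 232, 233, 233, 233] S [10, 9, 10, 10, 10, 10, 10, 9, 11, 19, 26, 31, 30, 53, 99, 126, 130, 130, 130, 131, 129, 131, 130, 129, 129, 130]
-1 V [233, 233, 232, 233, 232, 232, 231, 227, 201, 144, 103, 99, 107, 140, 193, 224, 228, 228, 227, 227, 227, 227, 225, 226, 225, 226] S [9, 9, 8, 8, 8, 8, 8, 8, 13, 19, 34, 38, 54, 97, 136, 147, 148, 149, 149, 148, 150, 151, 151, 150, 151, 148]
10.54 [470.38, 313.44, 0.73] end px [[322.4, 66.2], [322.6, 165.9]]
1 V [234, 234, 234, 234, 234, 234, 234, 230, 212, 167, 127, 113, 114, 139, 190, 226, 233, 233, 233, 233, 233, 233, 233, 233, 233, 233] S [10, 10, 10, 10, 10, 10, 10, 11, 15, 21, 29, 34, 36, 71, 116, 131, 131, 131, 130, 131, 130, 130, 131, 131, 130, 131]
-1 V [229, 229, 229, 229, 229, 228, 229, 226, 204, 153, 112, 99, 100, 115, 157, 204, 224, 227, 227, 226, 226, 225, 225, 224, 225, 225] S [7, 7, 7, 6, 6, 7, 6, 7, 12, 20, 32, 39, 41, 69, 119, 148, 152, 152, 152, 152, 153, 153, 154, 155, 154, 155]
9.75 [503.8, 274.58, 0.72] end px [[380.3, 68.4], [378.2, 167.0]]
1 V [234, 234, 234, 234, 234, 233, 234, 233, 221, 177, 128, 108, 107, 124, 172, 218, 232, 233, 233, 233, 233, 233, 232, 233, 232, 233] S [10, 10, 9, 10, 10, 9, 10, 10, 13, 22, 28, 35, 40, 65, 114, 138, 141, 142, 142, 143, 142, 141, 143, 143, 142, 142]
-1 V [228, 226, 225, 225, 224, 224, 224, 222, 203, 155, 109, 96, 99, 120, 174, 214, 223, 222, 222, 221, 221, 221, 221, 221, 220, 220] S [8, 7, 7, 7, 7, 7, 7, 8, 12, 18, 34, 45, 53, 94, 134, 153, 155, 156, 156, 156, 156, 157, 158, 157, 157, 158]
```

Dark tongue ends sit about 38 mm from centre (7 mm recessed) at all six ends, so the carriers are done and packed. Next the cover.

```bash
python3 go.py 455,-294,190,1.228
```

```text
t 53.5 pos [418.7 266.9 125.4] rot [ 3.136 -0.004  0.723] F [-0.3 -0.3  1.1] open 26.0 gf 0.0 q [ 0.44  0.43  1.97 -0.01  0.74  1.29]
-> [455.0, -294.0, 190.0, 1.228] tx -343.4 ty 445.1 tz -63.6 roll -0.505
```

Emit:
step_arm --moves '[{"tx": 0,"ty": 0,"tz": -35,"roll": 0},{"tx": -12,"ty": 15,"tz": -63,"roll": -0.05},{"tx": -35,"ty": 45,"tz": -63,"roll": -0.1},{"tx": -59,"ty": 76,"tz": -63,"roll": -0.15},{"tx": -83,"ty": 107,"tz": -63,"roll": -0.2},{"tx": -107,"ty": 138,"tz": -63,"roll": -0.25},{"tx": -131,"ty": 169,"tz": -63,"roll": -0.3},{"tx": -155,"ty": 200,"tz": -63,"roll": -0.35},{"tx": -179,"ty": 231,"tz": -63,"roll": -0.4},{"tx": -203,"ty": 262,"tz": -63,"roll": -0.45},{"tx": -227,"ty": 293,"tz": -63,"roll": -0.505},{"tx": -243,"ty": 315,"tz": -63,"roll": -0.505}]' --grip 60

```text
t: 54.5
eef_pos: [444.0, -133.9, 189.1]
tcp_rot: [3.136, -0.0, 1.23]
ft_force: [0.8, 1.3, -0.2]
opening: 0.629
grip_force: 0.0
```

```bash
python3 go.py 455,-294,190,1.228
```

```text
t 54.5 pos [ 444.  -133.9  189.1] rot [ 3.136 -0.     1.23 ] F [ 0.8  1.3 -0.2] open 59.8 gf 0.0 q [-0.44  0.29  1.97  0.    0.87 -0.1 ]
-> [455.0, -294.0, 190.0, 1.228] tx -147.2 ty 64.0 tz -0.6 roll 0.002
```

Emit:
step_arm --moves '[{"tx": -37,"ty": 16,"tz": 0,"roll": 0},{"tx": -74,"ty": 32,"tz": 0,"roll": 0},{"tx": -111,"ty": 48,"tz": 0,"roll": 0},{"tx": -147,"ty": 64,"tz": 0,"roll": 0},{"tx": -147,"ty": 64,"tz": 0,"roll": 0},{"tx": -147,"ty": 64,"tz": 0,"roll": 0},{"tx": -147,"ty": 64,"tz": 0,"roll": 0}]'

```text
t: 55.08
eef_pos: [454.1, -290.3, 189.0]
tcp_rot: [3.137, -0.001, 1.227]
ft_force: [0.2, 0.6, -0.3]
opening: 0.627
grip_force: 0.0
```

```bash
cat > cov.py <<'E'
import auto
from auto import *
SEG=[]
for (x0,x1,y0,y1,z) in ((-73,73,-93,93,6),(-73,73,-93,93,0),(-8,8,-40,40,36)):
    c=[(x0,y0,z),(x1,y0,z),(x1,y1,z),(x0,y1,z)]; SEG+=[(c[i],c[(i+1)%4]) for i in range(4)]
auto.PA=np.concatenate([np.array(a)*(1-t)+np.array(b)*t for a,b in SEG]); auto.DIR=np.concatenate([np.tile((np.array(b)-a)/np.linalg.norm(np.subtract(b,a)),(30,1)) for a,b in SEG])
E
python3 - <<'E'
import cov; from cov import *
import go
w=cam("wrist");d=cam("side");s=cam("scene")
for V in ([(w,"wrist",grad(w))],[(d,"side",grad(d)),(s,"scene",grad(s))],[(w,"wrist",grad(w)),(d,"side",grad(d)),(s,"scene",grad(s))]):
    r=find(V,(455,-295,-.343),R=16,A=.2); print([(round(float(q),2),x.round(3).tolist()) for q,x in r[:2]])
go.st(); p=r[0][1]; go.plan((p[0],p[1],18,p[2]+np.pi/2))
E
```

```text
[(6.82, [456.476, -293.356, -0.333]), (6.82, [456.478, -293.384, -0.332])]
[(18.29, [456.486, -294.735, -0.328]), (18.29, [456.485, -294.736, -0.328])]
[(24.97, [456.387, -294.886, -0.326]), (24.97, [456.352, -294.841, -0.326])]
t 55.2 pos [ 454.4 -289.2  189.7] rot [ 3.136e+00 -1.000e-03  1.229e+00] F [-0.6  1.1  0.3] open 60.3 gf 0.0 q [-0.69  0.4   1.8   0.    0.94 -0.35]
-> (np.float64(456.38663524522497), np.float64(-294.8861156978136), 18, np.float64(1.2451267060346858)) tx -4.8 ty 2.8 tz 171.7 roll -0.016
```

Emit:
step_arm --moves '[{"tx": -4.5,"ty": 2.5,"tz": 40,"roll": -0.013},{"tx": -4.5,"ty": 2.5,"tz": 80,"roll": -0.013},{"tx": -4.5,"ty": 2.5,"tz": 120,"roll": -0.013},{"tx": -4.5,"ty": 2.5,"tz": 140,"roll": -0.013},{"tx": -4.5,"ty": 2.5,"tz": 140,"roll": -0.013}]'

```text
t: 55.65
eef_pos: [454.7, -293.4, 46.1]
tcp_rot: [-3.141, -0.003, 1.242]
ft_force: [-0.3, 0.0, 0.1]
opening: 0.633
grip_force: 0.0
```

```bash
python3 go.py 456.4,-294.5,12,1.244
```

```text
t 55.6 pos [ 454.7 -293.4   46.1] rot [-3.141e+00 -3.000e-03  1.242e+00] F [-0.3  0.   0.1] open 60.2 gf 0.0 q [-0.7   0.61  1.92  0.    0.62 -0.37]
-> [456.4, -294.5, 12.0, 1.244] tx -0.6 ty 2.0 tz 34.1 roll -0.002
```

Emit:
step_arm --moves '[{"tx": -0.5,"ty": 2,"tz": 15,"roll": 0},{"tx": -0.5,"ty": 2,"tz": 28,"roll": 0},{"tx": -0.5,"ty": 2,"tz": 33,"roll": 0},{"tx": -0.5,"ty": 2,"tz": 33,"roll": 0},{"tx": -0.5,"ty": 2,"tz": 33,"roll": 0}]'

```text
t: 56.07
eef_pos: [458.3, -296.6, 17.9]
tcp_rot: [3.135, 0.0, 1.241]
ft_force: [-0.3, 0.2, 0.6]
opening: 0.631
grip_force: 0.0
```

Emit:
step_arm --moves '[{"tx": 0,"ty": 0,"tz": 0,"roll": 0},{"tx": 0,"ty": 0,"tz": 0,"roll": 0},{"tx": 0,"ty": 0,"tz": 0,"roll": 0},{"tx": 0,"ty": 0,"tz": 0,"roll": 0},{"tx": 0,"ty": 0,"tz": 0,"roll": 0},{"tx": 0,"ty": 0,"tz": 0,"roll": 0},{"tx": 0,"ty": 0,"tz": 0,"roll": 0},{"tx": 0,"ty": 0,"tz": 0,"roll": 0},{"tx": 0,"ty": 0,"tz": 0,"roll": 0}]' --grip 8

```text
t: 56.82
eef_pos: [457.6, -296.6, 16.7]
tcp_rot: [3.136, -0.0, 1.241]
ft_force: [-0.7, 0.7, 2.9]
opening: 0.163
grip_force: 30.0
```

Emit:
step_arm --moves '[{"tx": 0,"ty": 0,"tz": -10,"roll": 0},{"tx": 0,"ty": 0,"tz": -30,"roll": 0},{"tx": 0,"ty": 0,"tz": -60,"roll": 0},{"tx": 0,"ty": 0,"tz": -90,"roll": 0},{"tx": 0,"ty": 0,"tz": -110,"roll": 0},{"tx": 0,"ty": 0,"tz": -110,"roll": 0},{"tx": 0,"ty": 0,"tz": -110,"roll": 0}]'

```text
t: 57.4
eef_pos: [457.4, -296.6, 127.6]
tcp_rot: [3.134, 0.0, 1.241]
ft_force: [-0.3, -0.1, -2.6]
opening: 0.165
grip_force: 30.0
```

```bash
python3 go.py 470.4,312.6,122,2.294; python3 - <<'E'
import cov; from cov import *
import go
s,p,r=go.pose(); w=cam("wrist"); V=[(w,"wrist",grad(w))]; d=cam("side"); V+=[(d,"side",grad(d))]
r=find(V,(p[0],p[1],s["tcp_rot"][2]-np.pi/2),z=p[2]-13,R=16,A=.1); print([(round(float(q),2),x.round(3).tolist()) for q,x in r[:2]])
E
```

```text
t 57.4 pos [ 457.4 -296.6  127.6] rot [3.134 0.    1.241] F [-0.3 -0.1 -2.6] open 15.7 gf 30.0 q [-0.7   0.48  1.85  0.    0.8  -0.37]
-> [470.4, 312.6, 122.0, 2.294] tx 580.6 ty -185.1 tz 3.9 roll -1.053
[(11.01, [456.973, -295.604, -0.331]), (11.01, [456.971, -295.617, -0.331])]
```

Emit:
step_arm --moves '[{"tx": 20,"ty": -6,"tz": -20,"roll": -0.03},{"tx": 50,"ty": -16,"tz": -30,"roll": -0.09},{"tx": 84,"ty": -27,"tz": -30,"roll": -0.15},{"tx": 118,"ty": -38,"tz": -30,"roll": -0.21},{"tx": 152,"ty": -49,"tz": -30,"roll": -0.27},{"tx": 186,"ty": -60,"tz": -30,"roll": -0.33},{"tx": 220,"ty": -70,"tz": -30,"roll": -0.39},{"tx": 254,"ty": -81,"tz": -30,"roll": -0.45},{"tx": 288,"ty": -92,"tz": -30,"roll": -0.51},{"tx": 322,"ty": -103,"tz": -30,"roll": -0.57},{"tx": 340,"ty": -108,"tz": -30,"roll": -0.6},{"tx": 340,"ty": -108,"tz": -30,"roll": -0.6}]'

```text
t: 58.5
eef_pos: [464.3, 63.2, 154.9]
tcp_rot: [3.139, 0.002, 1.846]
ft_force: [0.1, -0.8, -3.1]
opening: 0.169
grip_force: 30.0
```

```bash
python3 go.py 471.1,311.9,150,2.294
```

```text
t 58.5 pos [464.3  63.2 154.9] rot [3.139e+00 2.000e-03 1.846e+00] F [ 0.1 -0.8 -3.1] open 16.1 gf 30.0 q [-0.01  0.35  2.   -0.    0.78 -0.28]
-> [471.1, 311.9, 150.0, 2.294] tx 237.5 ty 74.2 tz 4.6 roll -0.448
```

Emit:
step_arm --moves '[{"tx": 25,"ty": 8,"tz": 0,"roll": -0.05},{"tx": 58,"ty": 18,"tz": 0,"roll": -0.11},{"tx": 91,"ty": 28,"tz": 0,"roll": -0.17},{"tx": 124,"ty": 39,"tz": 0,"roll": -0.23},{"tx": 157,"ty": 49,"tz": 0,"roll": -0.29},{"tx": 190,"ty": 59,"tz": 0,"roll": -0.35},{"tx": 215,"ty": 67,"tz": 0,"roll": -0.41},{"tx": 230,"ty": 72,"tz": 2,"roll": -0.448},{"tx": 237.5,"ty": 74.2,"tz": 4,"roll": -0.448},{"tx": 237.5,"ty": 74.2,"tz": 4,"roll": -0.448},{"tx": 237.5,"ty": 74.2,"tz": 4,"roll": -0.448}]'

```text
t: 59.42
eef_pos: [472.9, 307.9, 150.8]
tcp_rot: [3.141, 0.005, 2.287]
ft_force: [0.3, -0.8, -2.5]
opening: 0.165
grip_force: 30.0
```

```bash
python3 go.py 471.1,311.8,80,2.294; python3 - <<'E'
import cov; from cov import *
import go
s,p,r=go.pose(); d=cam("side"); e=cam("scene"); w=cam("wrist"); V=[(d,"side",grad(d)),(e,"scene",grad(e)),(w,"wrist",grad(w))]
r=find(V,(p[0],p[1],s["tcp_rot"][2]-np.pi/2),z=p[2]-16.7,R=12,A=.1); print([(round(float(q),2),x.round(3).tolist()) for q,x in r[:2]])
E
```

```text
t 59.4 pos [472.9 307.9 150.8] rot [3.141 0.005 2.287] F [ 0.3 -0.8 -2.5] open 15.7 gf 30.0 q [ 0.46  0.48  1.78 -0.01  0.88 -0.25]
-> [471.1, 311.8, 80.0, 2.294] tx 4.4 ty 1.1 tz 70.8 roll -0.007
[(25.18, [472.35, 308.532, 0.717]), (25.18, [472.332, 308.538, 0.717])]
```

Emit:
step_arm --moves '[{"tx": 4.3,"ty": 1,"tz": 25,"roll": -0.006},{"tx": 4.3,"ty": 1,"tz": 50,"roll": -0.006},{"tx": 4.3,"ty": 1,"tz": 70,"roll": -0.006},{"tx": 4.3,"ty": 1,"tz": 82,"roll": -0.006},{"tx": 4.3,"ty": 1,"tz": 84,"roll": -0.006},{"tx": 4.3,"ty": 1,"tz": 84,"roll": -0.006},{"tx": 4.3,"ty": 1,"tz": 84,"roll": -0.006}]'

```text
t: 60.15
eef_pos: [472.1, 312.4, 68.6]
tcp_rot: [3.137, 0.005, 2.294]
ft_force: [-0.4, -0.3, -2.7]
opening: 0.165
grip_force: 30.0
```

```bash
python3 go.py 471.1,311.8,60.7,2.294
```

```text
t 60.1 pos [472.1 312.4  68.6] rot [3.137 0.005 2.294] F [-0.4 -0.3 -2.7] open 15.7 gf 30.0 q [ 0.47  0.6   1.85 -0.01  0.69 -0.25]
-> [471.1, 311.8, 60.7, 2.294] tx 0.3 ty -1.2 tz 7.9 roll 0.000
```

Emit:
step_arm --moves '[{"tx": 0.3,"ty": -1.2,"tz": 3,"roll": 0},{"tx": 0.3,"ty": -1.2,"tz": 5,"roll": 0},{"tx": 0.3,"ty": -1.2,"tz": 7,"roll": 0},{"tx": 0.3,"ty": -1.2,"tz": 8,"roll": 0},{"tx": 0.3,"ty": -1.2,"tz": 8,"roll": 0}]'

```text
t: 60.57
eef_pos: [470.7, 312.1, 60.7]
tcp_rot: [3.138, 0.005, 2.295]
ft_force: [-1.5, -2.5, 7.4]
opening: 0.164
grip_force: 30.0
```

Emit:
step_arm --moves '[{"tx": 0,"ty": 0,"tz": 0.5,"roll": 0},{"tx": 0,"ty": 0,"tz": 1,"roll": 0},{"tx": 0,"ty": 0,"tz": 1,"roll": 0}]'

```text
t: 60.82
eef_pos: [470.7, 312.1, 60.7]
tcp_rot: [3.137, 0.005, 2.295]
ft_force: [-5.3, -4.6, 19.0]
opening: 0.164
grip_force: 30.0
```

Emit:
step_arm --moves '[{"tx": 0,"ty": 0,"tz": 0.5,"roll": 0},{"tx": 0,"ty": 0,"tz": 1,"roll": 0},{"tx": 0,"ty": 0,"tz": 1,"roll": 0}]'

```text
t: 61.07
eef_pos: [470.7, 312.1, 60.6]
tcp_rot: [3.137, 0.006, 2.295]
ft_force: [-7.5, -5.7, 32.0]
opening: 0.167
grip_force: 30.1
```

```bash
python3 go.py
```

```text
t 61.1 pos [470.7 312.1  60.6] rot [3.137 0.006 2.295] F [-7.5 -5.7 32. ] open 15.9 gf 30.1 q [ 0.47  0.61  1.85 -0.01  0.67 -0.25]
```

Emit:
step_arm --moves '[{"tx": 0,"ty": 0,"tz": -1.5,"roll": 0},{"tx": 0,"ty": 0,"tz": -2.3,"roll": 0},{"tx": 0,"ty": 0,"tz": -2.3,"roll": 0}]'

```text
t: 61.32
eef_pos: [470.8, 312.1, 60.7]
tcp_rot: [3.138, 0.005, 2.295]
ft_force: [-1.3, -1.5, 9.1]
opening: 0.165
grip_force: 30.0
```

Emit:
step_arm --moves '[{"tx": 0,"ty": 0,"tz": 0,"roll": 0},{"tx": 0,"ty": 0,"tz": 0,"roll": 0},{"tx": 0,"ty": 0,"tz": 0,"roll": 0},{"tx": 0,"ty": 0,"tz": 0,"roll": 0},{"tx": 0,"ty": 0,"tz": 0,"roll": 0}]' --grip 45

```text
t: 61.73
eef_pos: [470.5, 312.1, 59.9]
tcp_rot: [3.139, 0.005, 2.295]
ft_force: [0.4, 0.0, -0.4]
opening: 0.446
grip_force: 0.0
```

Emit:
step_arm --moves '[{"tx": 0,"ty": 0,"tz": -15,"roll": 0},{"tx": 0,"ty": 0,"tz": -40,"roll": 0},{"tx": 0,"ty": 0,"tz": -60,"roll": 0},{"tx": 0,"ty": 0,"tz": -60,"roll": 0}]'

```text
t: 62.07
eef_pos: [471.5, 312.9, 123.4]
tcp_rot: [3.133, 0.006, 2.295]
ft_force: [0.1, 0.9, 1.1]
opening: 0.474
grip_force: 0.0
```

Emit:
step_arm --moves '[{"tx": 0,"ty": 0,"tz": 0,"roll": 0},{"tx": 0,"ty": 0,"tz": 0,"roll": 0},{"tx": 0,"ty": 0,"tz": 0,"roll": 0},{"tx": 0,"ty": 0,"tz": 0,"roll": 0},{"tx": 0,"ty": 0,"tz": 0,"roll": 0},{"tx": 0,"ty": 0,"tz": 0,"roll": 0},{"tx": 0,"ty": 0,"tz": 0,"roll": 0}]' --grip 0

```text
t: 62.65
eef_pos: [470.1, 312.1, 119.8]
tcp_rot: [3.139, 0.005, 2.295]
ft_force: [0.9, -0.4, 0.2]
opening: 0.041
grip_force: 0.0
```

```bash
python3 go.py 470.5,312.5,80,2.294; python3 - <<'E'
import cov; from cov import *
d=cam("side"); e=cam("scene"); w=cam("wrist"); V=[(d,"side",grad(d)),(e,"scene",grad(e)),(w,"wrist",grad(w))]
r=find(V,(470.5,312.5,.723),z=44,R=12,A=.1); print([(round(float(q),2),x.round(3).tolist()) for q,x in r[:2]])
E
```

```text
t 62.6 pos [470.1 312.1 119.8] rot [3.139 0.005 2.295] F [ 0.9 -0.4  0.2] open 3.9 gf 0.0 q [ 0.47  0.52  1.81 -0.01  0.81 -0.25]
-> [470.5, 312.5, 80.0, 2.294] tx 0.2 ty 0.5 tz 39.8 roll 0.001
[(28.38, [469.567, 313.209, 0.728]), (28.38, [469.567, 313.211, 0.728])]
```

Cover is within about 1 mm of the tray centre and at the right yaw. One more press on the bar top.

Emit:
step_arm --moves '[{"tx": 0,"ty": 0,"tz": 20,"roll": 0},{"tx": 0,"ty": 0,"tz": 32,"roll": 0},{"tx": 0,"ty": 0,"tz": 36,"roll": 0},{"tx": 0,"ty": 0,"tz": 38,"roll": 0},{"tx": 0,"ty": 0,"tz": 39,"roll": 0},{"tx": 0,"ty": 0,"tz": 39,"roll": 0}]'

```text
t: 63.3
eef_pos: [470.6, 312.2, 81.5]
tcp_rot: [3.138, 0.005, 2.295]
ft_force: [-1.0, 0.2, 0.7]
opening: 0.002
grip_force: 0.0
```

Emit:
step_arm --moves '[{"tx": 0,"ty": 0,"tz": 0.5,"roll": 0},{"tx": 0,"ty": 0,"tz": 1,"roll": 0},{"tx": 0,"ty": 0,"tz": 1,"roll": 0}]'

```text
t: 63.55
eef_pos: [470.5, 312.1, 80.4]
tcp_rot: [3.138, 0.005, 2.295]
ft_force: [-0.5, -0.1, 0.1]
opening: 0.008
grip_force: 0.0
```

Emit:
step_arm --moves '[{"tx": 0,"ty": 0,"tz": 0.5,"roll": 0},{"tx": 0,"ty": 0,"tz": 1,"roll": 0},{"tx": 0,"ty": 0,"tz": 1,"roll": 0}]'

```text
t: 63.8
eef_pos: [470.6, 312.2, 80.3]
tcp_rot: [3.137, 0.005, 2.295]
ft_force: [-2.4, -1.3, 13.0]
opening: 0.008
grip_force: 6.2
```

Emit:
step_arm --moves '[{"tx": 0,"ty": 0,"tz": 0.5,"roll": 0},{"tx": 0,"ty": 0,"tz": 1,"roll": 0},{"tx": 0,"ty": 0,"tz": 1,"roll": 0},{"tx": 0,"ty": 0,"tz": 1,"roll": 0}]'

```text
t: 64.13
eef_pos: [470.6, 312.1, 80.2]
tcp_rot: [3.137, 0.005, 2.295]
ft_force: [-5.7, -3.1, 24.3]
opening: 0.006
grip_force: 11.8
```

Emit:
step_arm --moves '[{"tx": 0,"ty": 0,"tz": -3,"roll": 0},{"tx": 0,"ty": 0,"tz": -20,"roll": 0},{"tx": 0,"ty": 0,"tz": -60,"roll": 0},{"tx": 0,"ty": 0,"tz": -100,"roll": 0},{"tx": 0,"ty": 0,"tz": -130,"roll": 0},{"tx": 0,"ty": 0,"tz": -130,"roll": 0},{"tx": -60,"ty": 0,"tz": -130,"roll": 0},{"tx": -100,"ty": 0,"tz": -130,"roll": 0},{"tx": -100,"ty": 0,"tz": -130,"roll": 0},{"tx": -100,"ty": 0,"tz": -130,"roll": 0}]'

```text
t: 64.97
eef_pos: [537.9, 234.8, 208.1]
tcp_rot: [3.138, 0.005, 2.292]
ft_force: [-0.8, 0.1, -0.9]
opening: 0.005
grip_force: 0.0
```

```bash
python3 - <<'E'
from h import *
import go; go.st()
out=np.zeros((600,800,3),np.uint8)
d=cam("side"); im=crop(d,190,90,266,200,1.5); out[:300,:399]=im
im=crop(d,200,100,100,75,4)
draw(im,d,"side",COVER,(470.4,312.6,.7234,44),(0,0,255),4,(200,100)); out[300:,:400]=im
s=cam("scene"); out[:300,400:]=crop(s,120,120,400,300,1)[:300,:400] if 0 else cv2.resize(s["pixels"],(400,300))
im=crop(s,400,145,105,78,3.8)[:296,:399]; draw(im,s,"scene",COVER,(470.4,312.6,.7234,44),(0,0,255),3.8,(400,145)); out[300:300+im.shape[0],400:400+im.shape[1]]=im
cv2.imwrite("pics/m12.png",out)
E
```

```text
t 65.0 pos [537.9 234.8 208.1] rot [3.138 0.005 2.292] F [-0.8  0.1 -0.9] open 0.5 gf 0.0 q [ 0.3   0.44  1.67 -0.    1.03 -0.42]
```

View pics/m12.png

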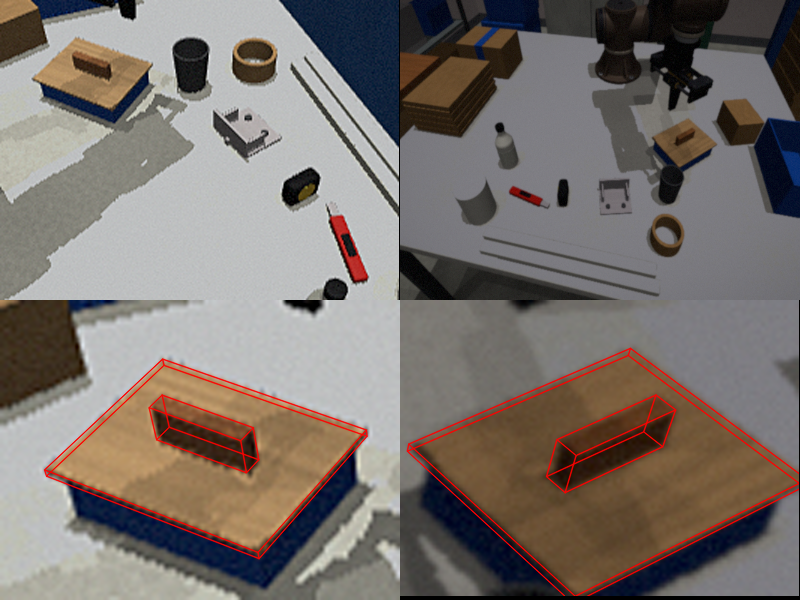

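The cover is level and square on the rim, matching the model overlay in both views. The bottle (scene tile 507,150) and cup (672,185) are upright, and the bench has no carriers left.

```bash
python3 -c "
from cell import env
print(env.job_done())"
```

```text
the job is handed in; nothing more can be done
None
```

I handed the job in at about 65 s: all three carriers had both tongues driven in and were packed web up in the tray, the cover was pressed down level on the rim, and the bottle and cup were still standing. No verdict came back.

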